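# Load a twin-pod coffee machine and hold its tank flap open for filling

## Robot

A 7-joint arm with a two-finger parallel gripper is mounted at the origin on a cart in front of the work surface, level with it; the furniture and walls round the work are solid. World frame = base frame: x ahead of the robot, y to its left, z up, the work surface at z = 0. Lengths are in mm, angles in rad, forces in N, time in s.
With the tool pointing down it reaches from about 425 to 825 mm from the base axis. Payload 3.6 kg.
Tool frame: the origin (TCP) lies at the very end of the fingers, on their centre line; the grasp point (between the pads) lies 19 mm behind it; z points along the fingers, y is the direction in which the jaws open and shut (so a half turn about z gives the same grasp; the last joint's range is limited). The gripper opens to 85 mm and grips with 20 to 120 N. Pads are 22 mm wide; open, the fingers measure 114 mm over their backs; the gripper's body (76 mm by 85 mm) begins 54 mm behind the grasp point. The pads swing forward as they close: fully open they stand 13 mm farther back than shut.
Start: joints at [1.315, 0.615, -0.013, 1.423, 0.008, 1.103, -0.04], TCP at [147.44, -633.028, 231.297] pointing down, gripper open.
Joint ranges: [-3.12, 3.12], [-0.3, 2.06], [-1.34, 1.32], [0.26, 2.42], [-1.36, 4.5], [0.01, 1.98], [-2.84, 2.84]. Speed limits (rad/s): [2.79, 2.79, 3.14, 3.14, 3.14, 3.14, 3.14].

## Interface

Orientations are given as [roll, pitch, yaw] about the fixed x, y, z axes, in that order (R = Rz(yaw) Ry(pitch) Rx(roll)).
In Python, from workcell import state, vision, job gives the robot as it stands.
- The arm moves only by the tool arm_command, never from a script. Its argument "steps" is a list of rows, each an object with "travel": the shift along the tool's x, y, z in m, a list of three; "yaw": the turn about the tool's z in degrees; "gripper": the finger opening in m, from 0 to 0.0854. In form: [{"travel": [dx, dy, dz], "yaw": yaw, "gripper": gripper}, ...]. A call has 1 to 12 rows; each row shifts and turns the commanded pose from where the row before left it, along the tool's axes as they then stand; what a row does not reach is not made up. A row lasts 1/12 s, in which the tool goes at most 41.7 mm and 7.16 degrees, less where a joint would pass 70% of its speed; a pose out of reach is approached as far as the arm can. A call with a gripper value outside its range is refused whole. The fingers move at their own pace and stop on an object; the grip force is fixed at half the most. Time passes only in rows, so rows that do not move let the fingers close. It gives the time, the measured TCP pose, the force and the opening at its end, in the units of the state.
- state(): the state, without advancing time (a new reading comes with each control period).
- vision.camera(name): name is "scene" or "top" or "wrist"; returns a dict with "image" (400x640x3 uint8, blue, green, red), "fovy" (degrees; the focal length in pixels is half the picture's height over the tangent of half this angle, whatever the lens; pixels are square), "cx", "cy" (the principal point, pixels), "world_from_camera" (4x4, takes a point from camera to world coordinates); the wrist camera has in their place "hand_eye" (4x4, takes a point from camera to tool coordinates, whose origin is the TCP and whose axes are the flange's). Camera axes: x right, y down, z forward; pixel columns grow to the right and rows downward; lengths in mm; the calibration is good to about 2 mm. A picture is of the moment at which its call begins: read the wrist's pose just before it. There is no depth.
- job.finish_job(): hands the job in, once; it reports no verdict.
The state is a dict: "t": time; "joints": joint angles; "joint_velocities": joint speeds; "tau": joint torques, N m; "ee_pos": TCP position; "tool_rot": TCP orientation; "wrist_force": force on the tool from outside, world axes, zero at the start; "ft_torque": the same for the moment, N m; "width": opening from 0.0 (shut) to 1.0 (fully open).
Only numpy, scipy, OpenCV 4.12 (cv2) and the standard library are available. Lean on these libraries where they do the work, as an engineer would, in place of code of your own. Each camera call takes 0.05 s, during which the arm holds its last target.

## Task

Get the coffee machine ready for a double coffee: drop the two copper capsules, one into each hole of its open pod drawer, and slide the drawer fully home. Then lift the flap on the water tank, which springs shut by itself, and keep it open at about 60 degrees so that I can pour the water in: finish while you are still holding it there. Leave the mug under the spout and the bowl on the drainer as they are.

Things in the scene. Friction and masses are not known exactly. Their poses are not given: they have to be found in the camera images.
- coffee_machine: Grey and black pod coffee machine, fixed, 245 x 248 x 235 mm high. Origin: middle of its underside; x to its back, y to its left, z up; its front faces the robot, turned up to 9 degrees. Left part: brew head with the pod drawer (y -27 to +123 mm, face at x -56, top z 235), drip tray and mug below. Right part: clear water tank (y -125 to -33, face at x -56, top z 207).
- pod_drawer (a joint): How far the pod drawer stands out of the machine, in m: 0 fully home (its front then stands 11 mm proud of the head's face), 0.095 fully out. It starts 82 to 95 mm out. It slides along the machine's x with light friction (about 1.5 N to push) and stays where it is left.
- drawer_front (a point): Middle of the drawer's flat black front plate, on its outer face (the plate is 148 wide, 48 high, and reaches 24 mm above and below this point). Pushing it along the machine's +x shuts the drawer; with the drawer home it lies 67 mm in front of the machine's origin.
- bore_left (a point): Centre of the mouth of the drawer's left (+y) bore, at the drawer's flat steel top (z 180 mm); z up. Bore 41 mm wide, right through the 34 mm thick drawer; it moves with the drawer. The bores lie 62 mm apart along the machine's y. In front, the front plate (26 to 40 mm from the centres) stands 6 mm above the steel top; behind, the head's face is 53 to 66 mm away at the start.
- bore_right (a point): Centre of the mouth of the right (-y) bore; otherwise as bore_left.
- capsule_a: Copper coloured rigid coffee capsule, 38 mm high, about 22 g, standing on its narrow end. Body 33 mm wide at the foot, 37 at the top; above it a round rim 48 mm wide, 5 mm thick (33 to 38 mm above the underside). Origin: middle of the underside, z up. In a bore it hangs by its rim on the drawer's top, origin 33 mm below the mouth.
- capsule_b: A second capsule, the same as capsule_a; either may go in either bore. The two stand apart on the worktop in front and to the right of the machine.
- fill_flap (a joint): Angle in rad of the water tank's flap, a black panel 104 x 90 x 6 mm with a grey pull tab at its front edge, hinged at its back edge: 0 shut (level), 1.05 is 60 degrees open, stop at 1.65. Its free end rises, then moves away from the robot. A spring and its weight shut it from any angle; holding it open takes about 1 to 1.5 N at the tab.
- flap_tab (a point): Middle of the pull tab. The tab is 26 mm wide (along the hinge), 8 thick, sticks out 30 mm beyond the flap's front edge in its plane, with free air below, in front and beside it (head's side 38 mm to its left). 121 mm from the hinge line, 205 mm above the worktop when shut. Can be pinched across its 26 mm from above and may turn between the fingers as the flap swings.
- fill_flap_hinge (a point): Middle of the flap's hinge line, 205 mm above the worktop; the line runs along the machine's y.
- brew_mug: White china mug 88 mm high on the drip tray under the spout; bystander, origin under its middle.
- rice_bowl: White bowl 115 mm wide, 51 high, on the drainer; bystander, origin under its middle.
There are look-alikes about, which are no part of the job. Leave any black or brown look-alike of the capsule_b alone. Leave any black or turquoise look-alike of the capsule_a alone.

How it is judged (in metres and radians):
On the way, in this order (a step that is already met when the one before it is completed fails the run):
1. one capsule sits in a bore of the drawer, rim down on it (((horizontal distance between capsule_a and bore_left below 0.004 m and z of capsule_a in the frame of bore_left between -0.036 and -0.03 m and angle between capsule_a's own z axis and vertical below 0.12 rad) or (horizontal distance between capsule_a and bore_right below 0.004 m and z of capsule_a in the frame of bore_right between -0.036 and -0.03 m and angle between capsule_a's own z axis and vertical below 0.12 rad) or (horizontal distance between capsule_b and bore_left below 0.004 m and z of capsule_b in the frame of bore_left between -0.036 and -0.03 m and angle between capsule_b's own z axis and vertical below 0.12 rad) or (horizontal distance between capsule_b and bore_right below 0.004 m and z of capsule_b in the frame of bore_right between -0.036 and -0.03 m and angle between capsule_b's own z axis and vertical below 0.12 rad))), for 0.2 s.
2. both bores hold a capsule ((((horizontal distance between capsule_a and bore_left below 0.004 m and z of capsule_a in the frame of bore_left between -0.036 and -0.03 m and angle between capsule_a's own z axis and vertical below 0.12 rad) and (horizontal distance between capsule_b and bore_right below 0.004 m and z of capsule_b in the frame of bore_right between -0.036 and -0.03 m and angle between capsule_b's own z axis and vertical below 0.12 rad)) or ((horizontal distance between capsule_b and bore_left below 0.004 m and z of capsule_b in the frame of bore_left between -0.036 and -0.03 m and angle between capsule_b's own z axis and vertical below 0.12 rad) and (horizontal distance between capsule_a and bore_right below 0.004 m and z of capsule_a in the frame of bore_right between -0.036 and -0.03 m and angle between capsule_a's own z axis and vertical below 0.12 rad)))), for 0.2 s.
3. the drawer is fully home, with both capsules in it (value of joint pod_drawer below 0.003 m and (((horizontal distance between capsule_a and bore_left below 0.004 m and z of capsule_a in the frame of bore_left between -0.036 and -0.03 m and angle between capsule_a's own z axis and vertical below 0.12 rad) and (horizontal distance between capsule_b and bore_right below 0.004 m and z of capsule_b in the frame of bore_right between -0.036 and -0.03 m and angle between capsule_b's own z axis and vertical below 0.12 rad)) or ((horizontal distance between capsule_b and bore_left below 0.004 m and z of capsule_b in the frame of bore_left between -0.036 and -0.03 m and angle between capsule_b's own z axis and vertical below 0.12 rad) and (horizontal distance between capsule_a and bore_right below 0.004 m and z of capsule_a in the frame of bore_right between -0.036 and -0.03 m and angle between capsule_a's own z axis and vertical below 0.12 rad)))), for 0.2 s.
At the end, for the whole second after the job is handed in: A capsule sits in each bore (centred within 4 mm, rim down on the drawer within 3 mm, upright), the drawer is home within 3 mm, and the fingers touch and hold the tank's flap still at 60 degrees, give or take 9 (0.89 to 1.205 rad) (all of step 3 and value of joint fill_flap between 0.89 and 1.205 rad and velocity of joint fill_flap between -0.05 and 0.05 rad/s and contact force between the fingers and fill_flap above 0.4 N and angle between brew_mug's own z axis and vertical below 0.1 rad); the arm keeps its last pose, push and grip.
It fails at once if the mug under the spout is shifted by more than 15 mm or tipped (distance of brew_mug from where it was at the start of the episode above 0.015 m or angle between brew_mug's own z axis and vertical above 0.3 rad).
It fails at once if the bowl on the drainer is shifted by more than 20 mm (distance of rice_bowl from where it was at the start of the episode above 0.02 m).
It also fails if it takes over 72 s, if anything falls off the work surface, if the arm or the gripper's body presses on something with over 40 N, if the wrist force passes 120 N, or if a joint passes its speed limit or range.

## Working session

There is one attempt and no reset: what is moved stays moved. The work goes in short steps, Python scripts to look and compute and a tool call to move; the robot and the scene stay as the last step left them, time stands still between calls to the robot, and variables do not carry over. Pictures are saved under pics/ and viewed, and the job is handed in when it is done.

Besides the shell and the picture viewer there is one more tool, called after "Call:" by a JSON object that holds its "method" and its "body", one argument or row to a line. arm_command: Moves the arm, as the interface text tells. Its arguments: {"type":"object","properties":{"steps":{"type":"array"}},"required":["steps"]}

```bash
mkdir -p pics; ls
python3 - <<'E'
from workcell import state, vision, job
import cv2
print(state())
for n in ["scene","top","wrist"]:
    c=vision.camera(n); cv2.imwrite(f"pics/{n}0.png",c["image"])
    print(n,{k:v for k,v in c.items() if k!="image"})
E
```

```text
pics
{'t': 0.0, 'joints': array([ 1.31547815,  0.61593622, -0.0126248 ,  1.42493059,  0.0081284 ,
        1.10343657, -0.04038994]), 'joint_velocities': array([-0.00036764, -0.00203627, -0.00010687, -0.00011034, -0.00025606,
        0.00014354,  0.00077698]), 'tau': array([-4.04315151e-04, -4.69219923e+01,  2.59638308e-01, -1.71034366e+01,
        1.00925955e-02,  9.59846482e-03,  1.24999872e-06]), 'ee_pos': array([ 147.26292661, -632.28650697,  230.11663336]), 'tool_rot': array([-3.13893330e+00,  6.08589658e-05,  2.28914788e-01]), 'wrist_force': array([0.04976026, 0.19279123, 0.27949284]), 'ft_torque': array([ 0.04702174, -0.02128066,  0.0006535 ]), 'width': 0.9999045842130222}
scene {'fovy': 57.532687324489665, 'cx': 322.4132162048342, 'cy': 189.16891417283372, 'world_from_camera': array([[-5.44011667e-01, -5.82356113e-01,  6.04080015e-01,
        -8.36821692e+01],
       [-8.38970603e-01,  3.89019049e-01, -3.80516106e-01,
         2.09818755e+02],
       [-1.34027522e-02, -7.13810575e-01, -7.00210560e-01,
         8.66004852e+02],
       [ 0.00000000e+00,  0.00000000e+00,  0.00000
[... 221 characters left out ...]
+02],
       [-9.98034116e-01, -6.03914932e-02,  1.67562010e-02,
        -1.95002110e+02],
       [-3.85871580e-03, -2.07640902e-01, -9.78197509e-01,
         1.61478019e+03],
       [ 0.00000000e+00,  0.00000000e+00,  0.00000000e+00,
         1.00000000e+00]])}
wrist {'fovy': 71.0111694598224, 'cx': 323.8357902707732, 'cy': 199.37008977017143, 'hand_eye': array([[-1.65548127e-03, -9.54074451e-01, -2.99565019e-01,
         7.70605546e+01],
       [ 9.99998599e-01, -1.50537796e-03, -7.31848808e-04,
        -3.85192157e-01],
       [ 2.47279673e-04, -2.99565811e-01,  9.54075607e-01,
        -1.42430571e+02],
       [ 0.00000000e+00,  0.00000000e+00,  0.00000000e+00,
         1.00000000e+00]])}
```

View pics/scene0.png

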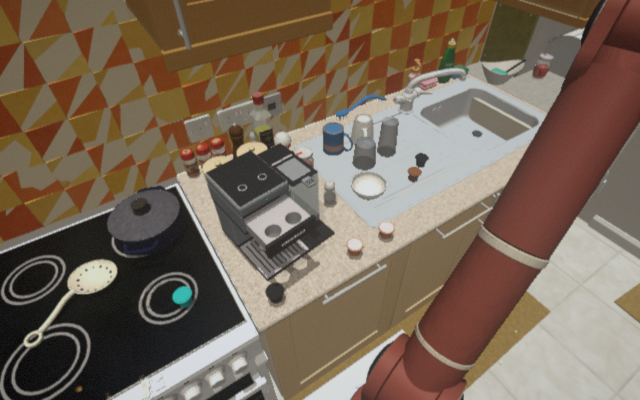

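View pics/top0.png

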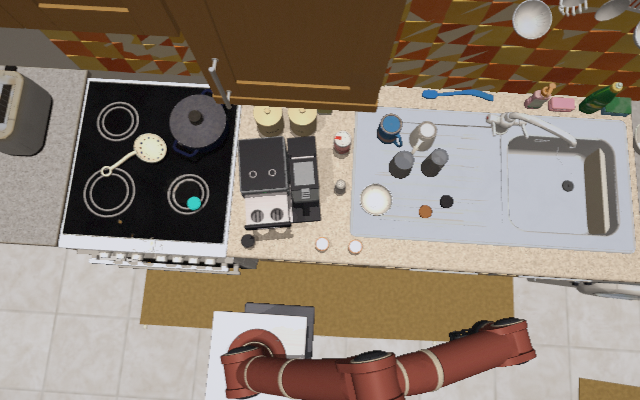

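View pics/wrist0.png

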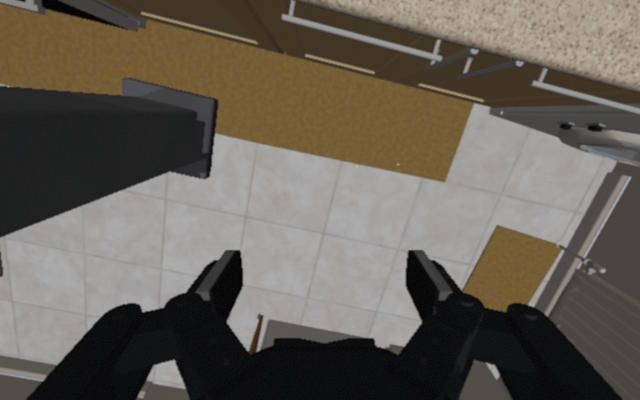

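```bash
cat > h.py <<'E'
from workcell import state, vision, job
import cv2, numpy as np
from scipy.spatial.transform import Rotation as R
def ray(cam,uv,T=None):
    f=200/np.tan(np.radians(cam["fovy"])/2)
    d=np.array([(uv[0]-cam["cx"])/f,(uv[1]-cam["cy"])/f,1])
    T=cam["world_from_camera"] if T is None else T
    return T[:3,3],T[:3,:3]@d
def onz(cam,uv,z,T=None):
    o,d=ray(cam,uv,T); return o+d*(z-o[2])/d[2]
def proj(cam,p,T=None):
    f=200/np.tan(np.radians(cam["fovy"])/2)
    T=cam["world_from_camera"] if T is None else T
    q=T[:3,:3].T@(np.asarray(p,float)-T[:3,3]); return np.array([cam["cx"]+f*q[0]/q[2],cam["cy"]+f*q[1]/q[2]])
def toolT(s=None):
    s=s or state(); T=np.eye(4); T[:3,:3]=R.from_euler('xyz',s["tool_rot"]).as_matrix(); T[:3,3]=s["ee_pos"]; return T
def wrist():
    s=state(); c=vision.camera("wrist"); return c,toolT(s)@c["hand_eye"],s
def crop(img,x,y,w,h,k,name):
    cv2.imwrite("pics/"+name,cv2.resize(img[y:y+h,x:x+w],None,fx=k,fy=k,interpolation=cv2.INTER_CUBIC))
E
python3 - <<'E'
from h import *
a=cv2.imread("pics/scene0.png");crop(a,200,140,200,150,4,"s1.png")
a=cv2.imread("pics/top0.png");crop(a,225,125,160,120,5,"t1.png")
E
```

```text
(no output)
```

View pics/s1.png

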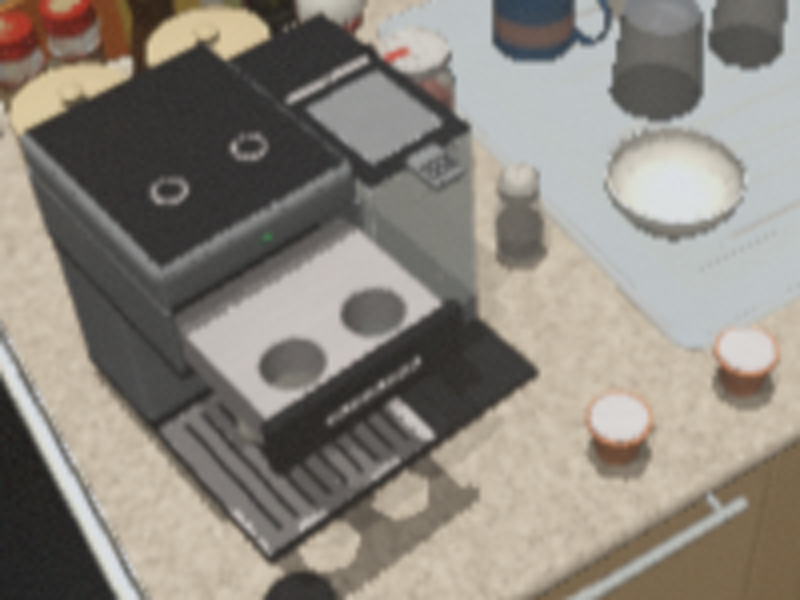

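View pics/t1.png

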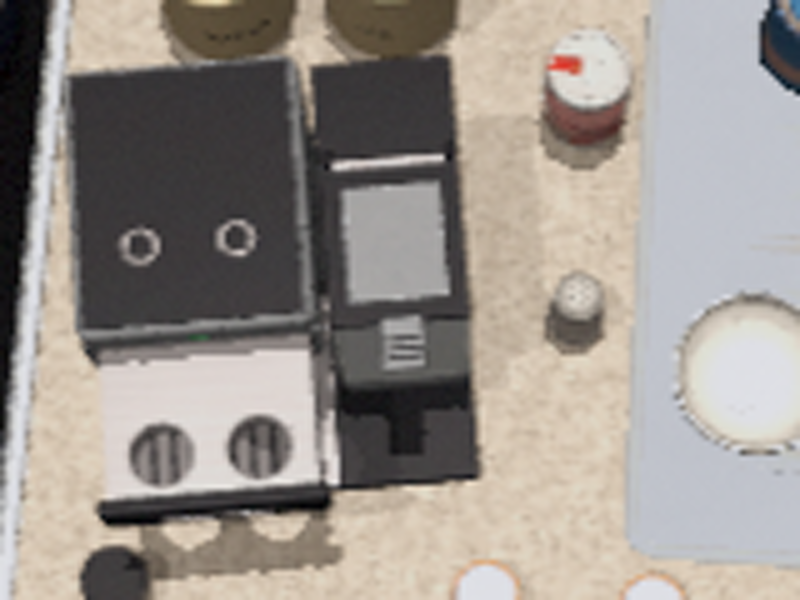

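```bash
cat > fit.py <<'E'
from h import *
from scipy.optimize import least_squares
t=vision.camera("top"); s=vision.camera("scene")
S=lambda x,y:(200+x/4,140+y/4); Tp=lambda x,y:(225+x/5,125+y/5)
for n,a,b in [("capA",S(620,416),Tp(487,583)),("capB",S(746,352),Tp(653,598))]:
    print(n,onz(s,a,38),onz(t,b,38))
for n,a,b in [("L",S(292,362),Tp(162,455)),("R",S(373,312),Tp(260,446))]:
    print(n,onz(s,a,180),onz(t,b,180))
obs=[]
def M(p,x,y,z):
    c,sn=np.cos(p[2]),np.sin(p[2]); return [p[0]+c*x-sn*y,p[1]+sn*x+c*y,z]
L=[lambda p:M(p,-27-p[3],79,180),lambda p:M(p,-27-p[3],17,180),lambda p:M(p,-56,123,235),lambda p:M(p,-56,-27,235)]
O=[(S(292,362),Tp(162,455)),(S(373,312),Tp(260,446)),(S(162,271),Tp(80,335)),(S(348,170),Tp(313,322))]
def f(p):
    r=[]
    for g,(a,b) in zip(L,O):
        r+=list(proj(s,g(p))-a)+list(proj(t,g(p))-b)
    return r
q=least_squares(f,[500,-70,0,88]); print(q.x,np.round(q.fun,1))
p=q.x
print("bores",M(p,-27-p[3],79,180),M(p,-27-p[3],17,180))
print("tab",onz(s,S(436,163),205),onz(t,Tp(404,342),205))
E
python3 fit.py
```

```text
capA [ 395.16795555 -196.59663626   38.        ] [ 403.22668654 -198.43781269   38.        ]
capB [ 390.9125219 -307.6632643   38.       ] [ 400.00334657 -312.46206314   38.        ]
L [454.82174161  13.89909317 180.        ] [454.47965286  11.56556832 180.        ]
R [462.43315608 -46.71365433 180.        ] [464.06396506 -49.76612607 180.        ]
[ 5.87106628e+02 -4.79570381e+01  1.38736947e-01  9.55862248e+01] [ 0.2 -0.1 -0.5 -0.1  0.3 -0.5 -0.6  0.2 -1.5  1.  -1.9  0.5  2.7 -2.7
  0.3 -0.5]
bores [np.float64(454.7731856066494), np.float64(13.33115491241594), 180] [np.float64(463.34730874589155), np.float64(-48.07311539831337), 180]
tab [ 533.1536432  -137.13646104  205.        ] [ 531.30191927 -137.10166902  205.        ]
```

Copper candidates, in scene pixels: copper body with white lid at (354,247) and (386,230). Look-alikes: black (275,293), turquoise (182,295), brown (414,173) and black (421,159). The crop confirms the two copper ones, so I'm choosing those. Now moving above them for a close look.

Call:
{"method": "arm_command", "body": {
  "steps": [
    {"travel": [0.026,-0.026,0.004],"yaw": 0.43},
    {"travel": [0.026,-0.026,0.004],"yaw": 0.43},
    {"travel": [0.026,-0.026,0.004],"yaw": 0.43},
    {"travel": [0.026,-0.026,0.004],"yaw": 0.43},
    {"travel": [0.026,-0.026,0.004],"yaw": 0.43},
    {"travel": [0.026,-0.026,0.004],"yaw": 0.43},
    {"travel": [0.026,-0.026,0.004],"yaw": 0.43},
    {"travel": [0.026,-0.026,0.004],"yaw": 0.43},
    {"travel": [0.026,-0.026,0.004],"yaw": 0.43},
    {"travel": [0.026,-0.026,0.004],"yaw": 0.43},
    {"travel": [0.026,-0.026,0.004],"yaw": 0.43},
    {"travel": [0.026,-0.026,0.004],"yaw": 0.43}
  ]
}}

```text
$.steps[0]: bad value
```

Call:
{"method": "arm_command", "body": {
  "steps": [
    {"travel": [0,0,0]},
    {"travel": [0,0,0]}
  ]
}}

```text
$.steps[0]: bad value
```

Run:
```python
from h import *
c,T,s=wrist(); print(s["t"],s["ee_pos"],s["tool_rot"],s["width"]); cv2.imwrite("pics/w1.png",c["image"]); np.save("w1T.npy",T)
```

```text
0.25 [ 147.36391935 -632.70843757  230.74736971] [-3.14036634e+00 -4.13656331e-06  2.28880568e-01] 0.9981449904987825
```

View pics/w1.png

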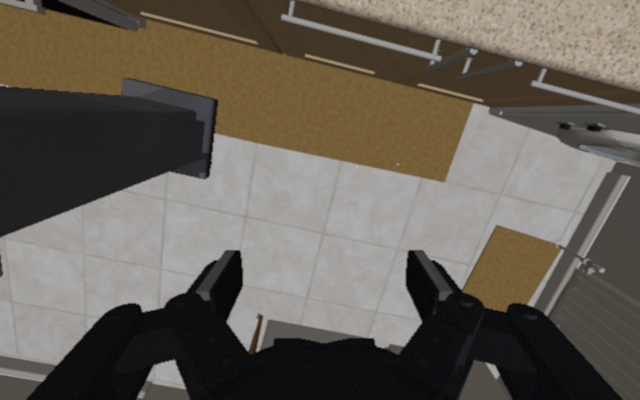

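All keys are required in every row; the refused calls moved nothing, so the picture is the same as before.

Call:
{"method": "arm_command", "body": {
  "steps": [
    {"travel": [0.026,-0.026,0.004],"yaw": 0.43,"gripper": 0.085},
    {"travel": [0.026,-0.026,0.004],"yaw": 0.43,"gripper": 0.085},
    {"travel": [0.026,-0.026,0.004],"yaw": 0.43,"gripper": 0.085},
    {"travel": [0.026,-0.026,0.004],"yaw": 0.43,"gripper": 0.085},
    {"travel": [0.026,-0.026,0.004],"yaw": 0.43,"gripper": 0.085},
    {"travel": [0.026,-0.026,0.004],"yaw": 0.43,"gripper": 0.085},
    {"travel": [0.026,-0.026,0.004],"yaw": 0.43,"gripper": 0.085},
    {"travel": [0.026,-0.026,0.004],"yaw": 0.43,"gripper": 0.085},
    {"travel": [0.026,-0.026,0.004],"yaw": 0.43,"gripper": 0.085},
    {"travel": [0.026,-0.026,0.004],"yaw": 0.43,"gripper": 0.085},
    {"travel": [0.026,-0.026,0.004],"yaw": 0.43,"gripper": 0.085},
    {"travel": [0.026,-0.026,0.004],"yaw": 0.43,"gripper": 0.085}
  ]
}}

```text
t: 1.3
ee_pos: [396.6, -267.0, 183.5]
tool_rot: [3.141, -0.001, 0.138]
wrist_force: [0.7, -0.6, 0.6]
width: 0.995
```

Call:
{"method": "arm_command", "body": {
  "steps": [
    {"travel": [0,0,0],"yaw": 0,"gripper": 0.085},
    {"travel": [0,0,0],"yaw": 0,"gripper": 0.085}
  ]
}}

```text
t: 1.47
ee_pos: [397.4, -265.9, 183.3]
tool_rot: [-3.141, -0.001, 0.145]
wrist_force: [-0.6, -0.6, -0.1]
width: 0.994
```

Run:
```python
from h import *
c,T,s=wrist(); print(s["t"],s["ee_pos"],s["tool_rot"],s["width"]); cv2.imwrite("pics/w2.png",c["image"]); np.save("w2T.npy",T)
```

```text
1.4667 [ 397.41520826 -265.91661543  183.26371446] [-3.14069425e+00 -6.08380363e-04  1.45435986e-01] 0.9939814254997552
```

View pics/w2.png

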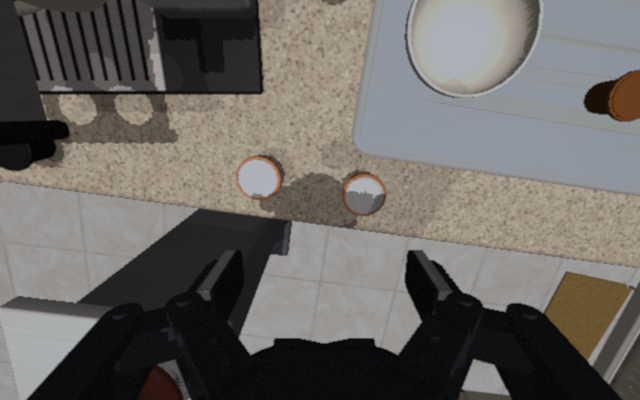

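The wrist view shows both copper lids, at (259,177) and (364,194). The brown look-alike is far right at (630,95).

Run:
```python
from h import *
c=vision.camera("wrist"); T=np.load("w2T.npy"); a=cv2.imread("pics/w2.png")
crop(a,220,145,180,80,4,"w2c.png")
for p in [(259,177),(364,194)]: print(onz(c,p,38,T), onz(c,p,38,toolT()@c["hand_eye"]))
```

```text
[ 398.79727986 -196.18525488   38.        ] [ 397.05575719 -199.67203282   38.        ]
[ 396.34344515 -308.69335094   38.        ] [ 393.71992219 -312.2117524    38.        ]
```

View pics/w2c.png

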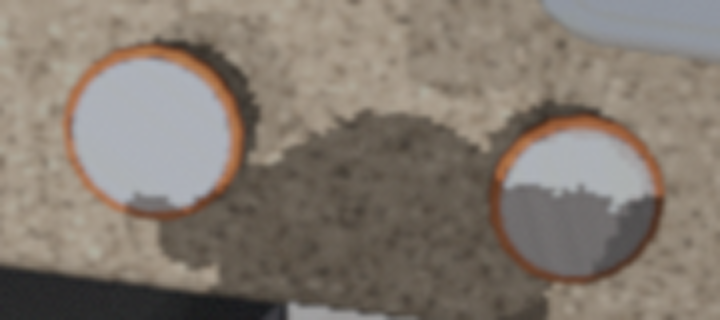

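```bash
cat >> h.py <<'E'
def intool(c,uv,zw,s):
    # tool-frame coords of pixel uv at world height zw, assuming tool vertical & measured height
    o,d=ray(c,uv,c["hand_eye"]); d0=s["ee_pos"][2]-zw; return o+d*(d0-o[2])/d[2]
E
python3 - <<'E'
from h import *
c,T,s=wrist(); print(s["ee_pos"],s["tool_rot"])
for p in [(258.75,177.3),(364.75,194.8)]: print(intool(c,p,38,s))
E
```

```text
[ 395.29141305 -269.16153166  183.42414132] [3.14096005e+00 4.24320741e-04 1.38054433e-01]
[ 11.03761756 -68.97615689 145.42414132]
[ -8.30598146  43.16620723 145.42414132]
```

Call:
{"method": "arm_command", "body": {
  "steps": [
    {"travel": [0.004,-0.023,0.01],"yaw": 0,"gripper": 0.085},
    {"travel": [0.004,-0.023,0.02],"yaw": 0,"gripper": 0.085},
    {"travel": [0.003,-0.023,0.03],"yaw": 0,"gripper": 0.085},
    {"travel": [0,0,0.03],"yaw": 0,"gripper": 0.085},
    {"travel": [0,0,0.02],"yaw": 0,"gripper": 0.085},
    {"travel": [0,0,0.01],"yaw": 0,"gripper": 0.085},
    {"travel": [0,0,0],"yaw": 0,"gripper": 0.085},
    {"travel": [0,0,0],"yaw": 0,"gripper": 0.085}
  ]
}}

```text
t: 2.28
ee_pos: [396.5, -200.0, 63.2]
tool_rot: [3.141, 0.001, 0.136]
wrist_force: [0.0, -0.8, 1.1]
width: 0.996
```

Run:
```python
from h import *
c,T,s=wrist(); print(s["t"],s["ee_pos"],s["tool_rot"],s["width"]); cv2.imwrite("pics/w3.png",c["image"])
```

```text
2.2833 [ 396.45467587 -199.98098171   63.22763486] [3.14137717e+00 8.74097846e-04 1.35930318e-01] 0.99573672277039
```

View pics/w3.png

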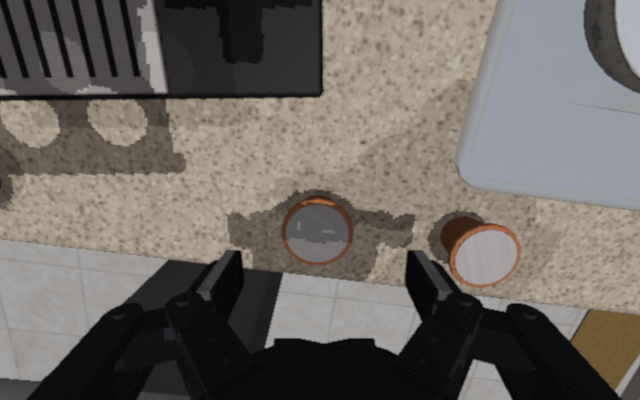

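Run:
```python
from h import *
c=vision.camera("wrist"); s=state()
print(intool(c,(318,232),38,s))
for z in (0,-6,-13,-19): print(z,[proj(c,[0,y,z],c["hand_eye"]) for y in (-42.5,42.5)])
```

```text
[ 1.71875045 -4.40410021 26.14580563]
0 [array([249.92727639, 253.8084791 ]), array([399.8236681 , 253.61011596])]
-6 [array([247.16330934, 259.12927747]), array([402.6591954 , 258.92591745])]
-13 [array([243.6658605 , 265.86207124]), array([406.24732746, 265.65263728])]
-19 [array([240.40410995, 272.14113201]), array([409.59378367, 271.92628412])]
```

Call:
{"method": "arm_command", "body": {
  "steps": [
    {"travel": [0.0015,-0.0044,0.015],"yaw": 0,"gripper": 0.085},
    {"travel": [0,0,0.015],"yaw": 0,"gripper": 0.085},
    {"travel": [0,0,0.007],"yaw": 0,"gripper": 0.085},
    {"travel": [0,0,0],"yaw": 0,"gripper": 0.06},
    {"travel": [0,0,0],"yaw": 0,"gripper": 0.04},
    {"travel": [0,0,0],"yaw": 0,"gripper": 0.035},
    {"travel": [0,0,0],"yaw": 0,"gripper": 0.035},
    {"travel": [0,0,0],"yaw": 0,"gripper": 0.035},
    {"travel": [0,0,0],"yaw": 0,"gripper": 0.035},
    {"travel": [0,0,0],"yaw": 0,"gripper": 0.035}
  ]
}}

```text
t: 3.22
ee_pos: [398.5, -194.5, 27.8]
tool_rot: [3.14, -0.002, 0.138]
wrist_force: [0.3, 0.6, 7.0]
width: 0.524
```

Run:
```python
from h import *
c,T,s=wrist(); print(s["t"],s["ee_pos"],s["tool_rot"],s["width"]); cv2.imwrite("pics/w4.png",c["image"])
```

```text
3.2167 [ 398.45761984 -194.49946059   27.78105164] [ 3.14030640e+00 -1.84074726e-03  1.38316049e-01] 0.523947683930578
```

View pics/w4.png

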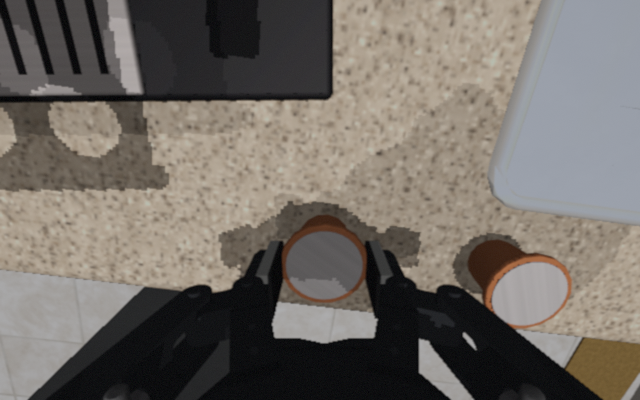

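Call:
{"method": "arm_command", "body": {
  "steps": [
    {"travel": [0,0,0],"yaw": 0,"gripper": 0.035},
    {"travel": [0,0,-0.005],"yaw": 0,"gripper": 0.035},
    {"travel": [0,0,-0.025],"yaw": 0,"gripper": 0.035},
    {"travel": [0,0,-0.035],"yaw": 0,"gripper": 0.035},
    {"travel": [0,0,-0.035],"yaw": 0,"gripper": 0.035},
    {"travel": [0,0,-0.035],"yaw": 0,"gripper": 0.035},
    {"travel": [0,0,-0.035],"yaw": 0,"gripper": 0.035},
    {"travel": [0,0,-0.035],"yaw": 0,"gripper": 0.035},
    {"travel": [0,0,0],"yaw": 0,"gripper": 0.035},
    {"travel": [0,0,0],"yaw": 0,"gripper": 0.035}
  ]
}}

```text
t: 4.1
ee_pos: [398.9, -194.5, 233.8]
tool_rot: [3.138, -0.005, 0.139]
wrist_force: [-0.3, 0.5, -1.5]
width: 0.52
```

Run:
```python
from h import *
c,T,s=wrist(); print(s["t"],s["ee_pos"],s["tool_rot"],s["width"],s["wrist_force"]); cv2.imwrite("pics/w5.png",c["image"])
crop(c["image"],220,180,200,140,4,"w5c.png")
```

```text
4.1 [ 398.85274679 -194.51409647  233.81194491] [ 3.13836012 -0.00522724  0.13862387] 0.5200057652739121 [-0.25157956  0.51836076 -1.51856615]
```

View pics/w5.png

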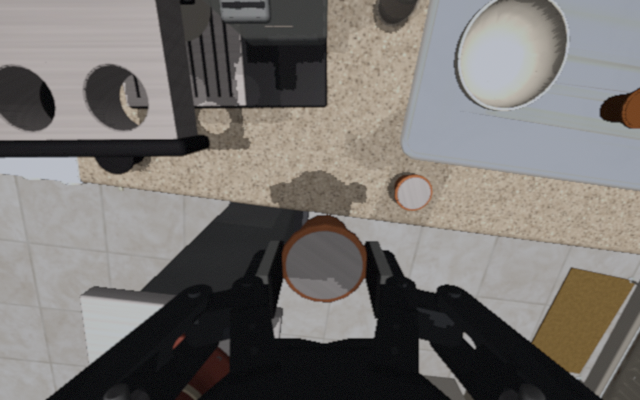

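View pics/w5c.png

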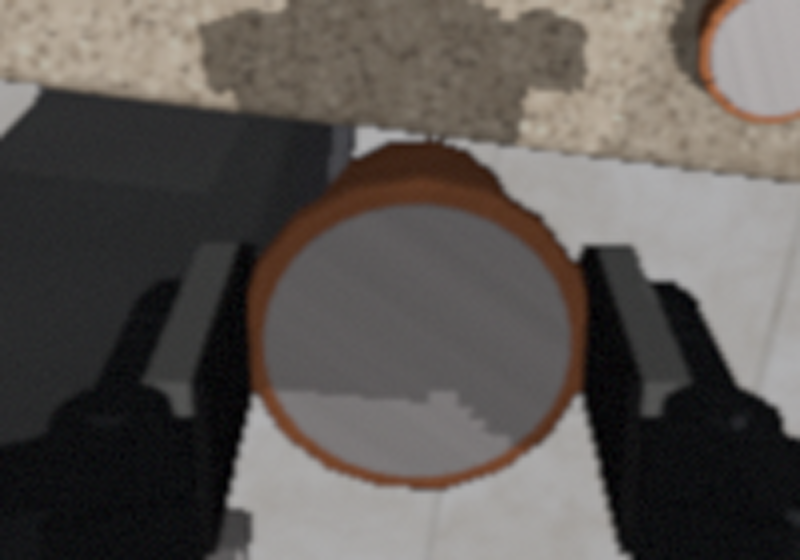

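Capsule held; lid at (324,264). The bores are at (25,97) and (118,97). Moving closer to measure them.

Call:
{"method": "arm_command", "body": {
  "steps": [
    {"travel": [0,-0.01,-0.01],"yaw": 0,"gripper": 0.035},
    {"travel": [0,-0.02,-0.01],"yaw": 0,"gripper": 0.035},
    {"travel": [0,-0.03,-0.01],"yaw": 0,"gripper": 0.035},
    {"travel": [0.01,-0.03,0],"yaw": 0,"gripper": 0.035},
    {"travel": [0.01,-0.02,0],"yaw": 0,"gripper": 0.035},
    {"travel": [0.01,-0.01,0],"yaw": 0,"gripper": 0.035},
    {"travel": [0,0,0],"yaw": 0,"gripper": 0.035},
    {"travel": [0,0,0],"yaw": 0,"gripper": 0.035}
  ]
}}

```text
t: 4.82
ee_pos: [410.2, -70.2, 260.6]
tool_rot: [-3.141, 0.003, 0.141]
wrist_force: [0.2, -0.2, -0.0]
width: 0.52
```

Run:
```python
from h import *
c,T,s=wrist(); print(s["t"],s["ee_pos"],s["tool_rot"],s["width"],s["wrist_force"]); cv2.imwrite("pics/w6.png",c["image"])
crop(c["image"],40,40,200,140,4,"w6c.png")
```

```text
4.8167 [410.23024115 -70.21235783 260.56896538] [-3.14085515e+00  2.85790308e-03  1.41183470e-01] 0.5197211576974823 [ 0.22118922 -0.21817564 -0.02465101]
```

View pics/w6.png

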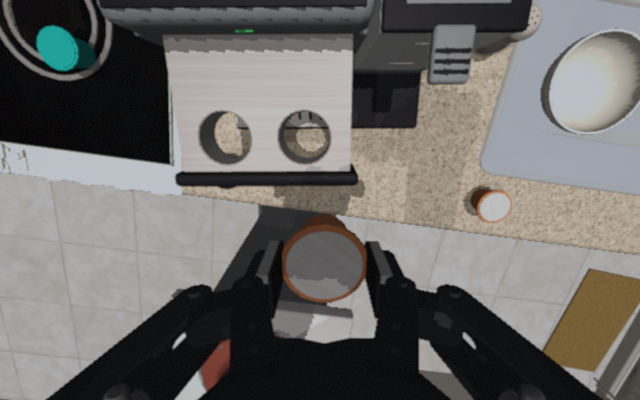

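View pics/w6c.png

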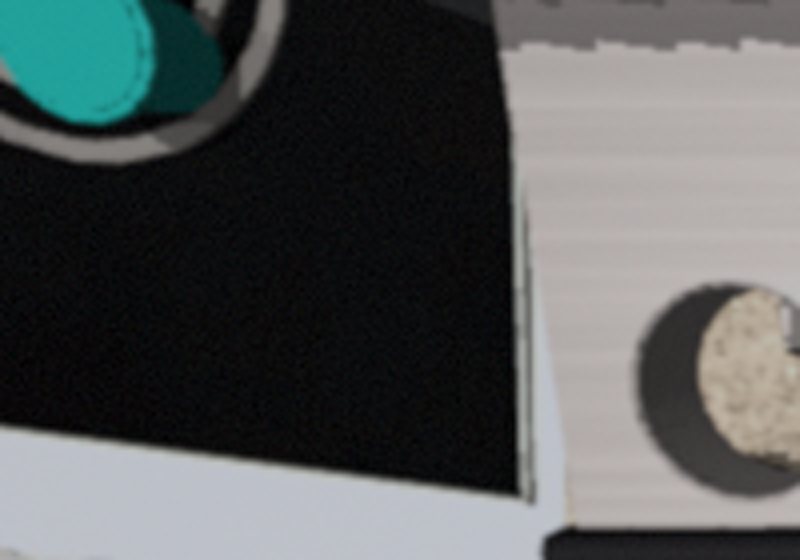

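Both bores are visible ahead of the held capsule. I'm enlarging the crop to read their centres.

Run:
```python
from h import *
a=cv2.imread("pics/w6.png"); crop(a,160,90,200,110,4,"w6d.png")
```

```text
(no output)
```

View pics/w6d.png

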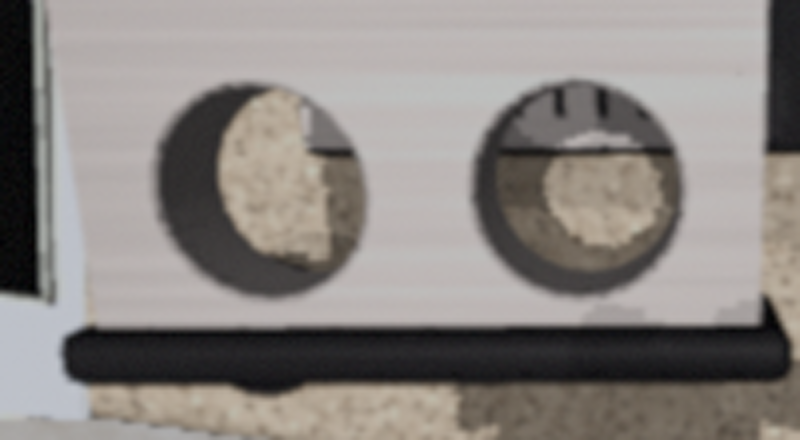

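Run:
```python
from h import *
c=vision.camera("wrist"); H=c["hand_eye"]
def at(uv,depth):
    o,d=ray(c,uv,H); return o+d*depth   # d has cam z=1
for D in (215,219): print(D,at((225.5,137.1),D),at((304.75,137),D))
for D in (149,154,158): print(D,at((324.3,263.9),D))
```

```text
215 [ 58.30267714 -75.92820834  76.97484805] [ 58.27516556 -15.1475407   77.01848259]
219 [ 57.95433487 -77.33330871  81.05683321] [ 57.92631145 -15.42183795  81.10127955]
149 [ -0.33671466  -0.33030339 -10.55145313]
154 [-2.93278139 -0.32782822 -6.12593632]
158 [-5.00963478 -0.32584808 -2.58552288]
```

Call:
{"method": "arm_command", "body": {
  "steps": [
    {"travel": [0.008,-0.012,0],"yaw": 0,"gripper": 0.035},
    {"travel": [0.018,-0.022,0],"yaw": 0,"gripper": 0.035},
    {"travel": [0.018,-0.022,0.005],"yaw": 0,"gripper": 0.035},
    {"travel": [0.0105,-0.0142,0.01],"yaw": 0,"gripper": 0.035},
    {"travel": [0.004,-0.006,0.01],"yaw": 0,"gripper": 0.035},
    {"travel": [0,0,0.005],"yaw": 0,"gripper": 0.035},
    {"travel": [0,0,0],"yaw": 0,"gripper": 0.035},
    {"travel": [0,0,0],"yaw": 0,"gripper": 0.035}
  ]
}}

```text
t: 5.58
ee_pos: [457.4, 10.4, 230.9]
tool_rot: [3.141, 0.002, 0.136]
wrist_force: [0.8, -0.6, -0.4]
width: 0.521
```

Run:
```python
from h import *
c,T,s=wrist(); print(s["t"],s["ee_pos"],s["tool_rot"],s["width"],s["wrist_force"]); cv2.imwrite("pics/w7.png",c["image"])
a=vision.camera("scene")["image"]; crop(a,210,150,130,100,6,"s7.png")
```

```text
5.5833 [457.37133236  10.41567111 230.89211803] [3.14060486e+00 2.34509012e-03 1.35641866e-01] 0.5210340832938221 [ 0.77361936 -0.56375042 -0.3902788 ]
```

View pics/w7.png

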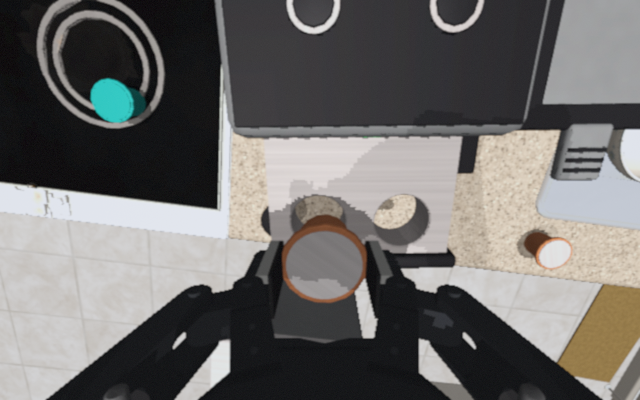

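View pics/s7.png

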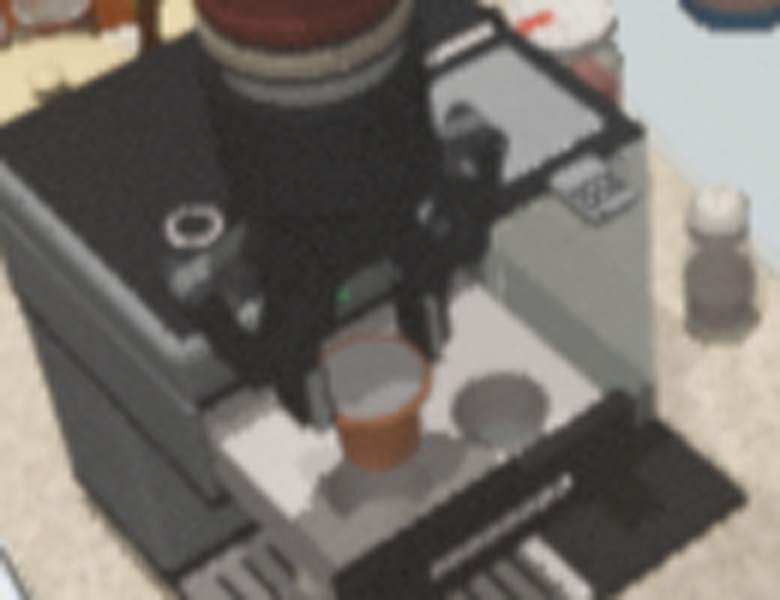

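Run:
```python
from h import *
c=vision.camera("wrist"); s=state(); print(s["ee_pos"])
print(intool(c,(401,219),180,s), intool(c,(401,219),176,s))
sc=vision.camera("scene")
# scene view: project capsule lid top at assumed offset, and foot
S=lambda x,y:(210+x/6,150+y/6)
for z in (238,240,242): print(z,onz(sc,S(376,370),z))
a=cv2.imread("pics/w7.png"); crop(a,240,180,200,120,4,"w7c.png")
```

```text
[458.32970843  11.13653931 231.79160667]
[ 0.66973975 56.69300813 51.79160667] [-0.90277417 57.86893111 55.79160667]
238 [459.68811204   5.18505194 238.        ]
240 [457.95764681   5.83674659 240.        ]
242 [456.22718158   6.48844125 242.        ]
```

View pics/w7c.png

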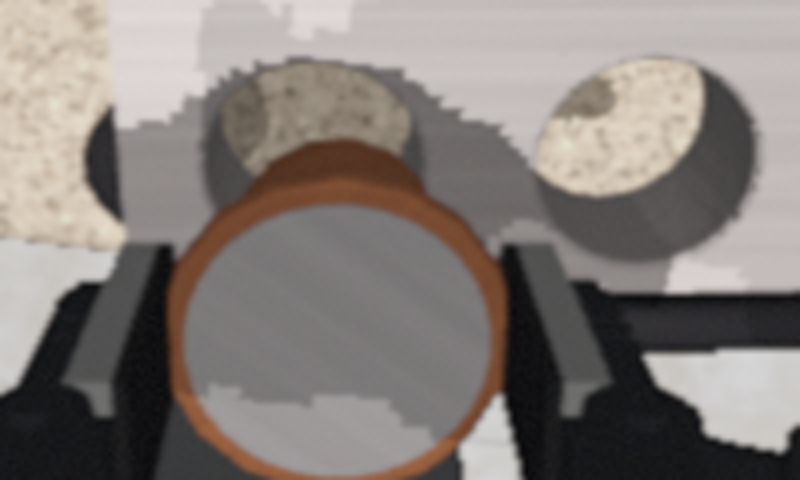

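Call:
{"method": "arm_command", "body": {
  "steps": [
    {"travel": [0,-0.0038,0.01],"yaw": 0,"gripper": 0.035},
    {"travel": [0,0,0.008],"yaw": 0,"gripper": 0.035},
    {"travel": [0,0,0],"yaw": 0,"gripper": 0.035},
    {"travel": [0,0,0],"yaw": 0,"gripper": 0.035}
  ]
}}

```text
t: 6.12
ee_pos: [457.6, 15.9, 213.1]
tool_rot: [3.142, 0.001, 0.138]
wrist_force: [0.5, -0.7, 1.0]
width: 0.521
```

Run:
```python
from h import *
c,T,s=wrist(); print(s["t"],s["ee_pos"],s["tool_rot"],s["width"],s["wrist_force"]); cv2.imwrite("pics/w8.png",c["image"])
crop(c["image"],240,180,200,120,4,"w8c.png")
a=vision.camera("scene")["image"]; crop(a,240,180,80,65,10,"s8.png")
```

```text
6.1167 [457.57008047  15.90153073 213.10467752] [3.14151797e+00 1.07210700e-03 1.38443159e-01] 0.5208863808249656 [ 0.50421954 -0.71619072  0.98180404]
```

View pics/w8c.png

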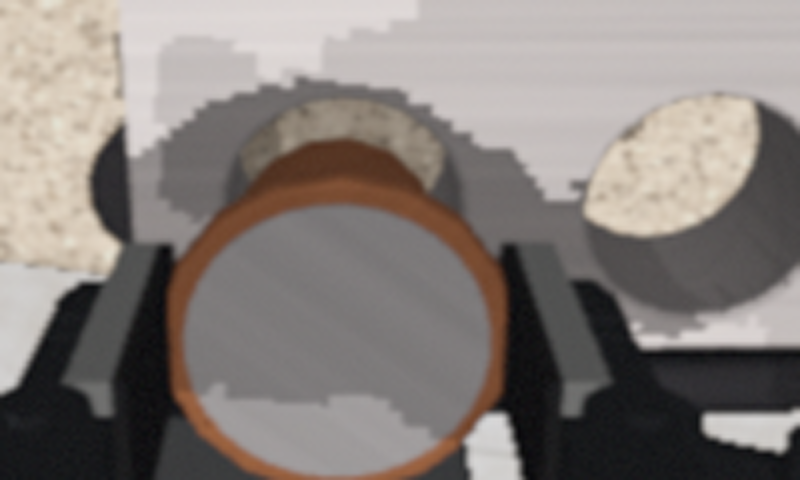

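View pics/s8.png

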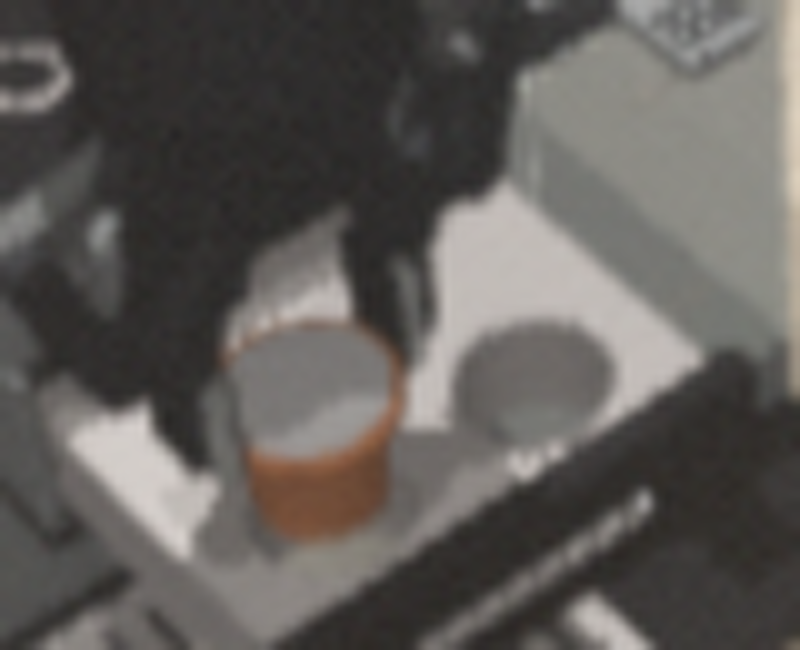

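Run:
```python
from h import *
c=vision.camera("wrist"); H=c["hand_eye"]
def atz(uv,z):
    o,d=ray(c,uv,H); return o+d*(z-o[2])/d[2]
print("bore",atz((240+344.5/4,180+203/4),33.1),"right",atz((240+695/4,180+203/4),33.1))
print("bore far edge",atz((240+344.5/4,180+93/4),33.1))
print("foot far edge",atz((240+338/4,180+140/4),27.5),atz((240+338/4,180+140/4),30))
print("lid lower edge",atz((324.5,180+478/4),-10.5),"rim far edge",atz((324.5,180+180/4),-10.5))
```

```text
bore [-0.46952282  0.96557478 33.1       ] right [-0.55953378 60.56193953 33.1       ]
bore far edge [19.22246417  0.95004857 33.1       ]
foot far edge [13.06901588 -0.13771361 27.5       ] [12.12810063 -0.13379088 30.        ]
lid lower edge [-22.71455528  -0.24483003 -10.5       ] rim far edge [ 21.95291842  -0.2024764  -10.5       ]
```

Call:
{"method": "arm_command", "body": {
  "steps": [
    {"travel": [0.0015,0.0012,0],"yaw": 0,"gripper": 0.035},
    {"travel": [0,0,0.005],"yaw": 0,"gripper": 0.035},
    {"travel": [0,0,0.005],"yaw": 0,"gripper": 0.035},
    {"travel": [0,0,0.004],"yaw": 0,"gripper": 0.035},
    {"travel": [0,0,0],"yaw": 0,"gripper": 0.035}
  ]
}}

```text
t: 6.68
ee_pos: [458.7, 15.3, 198.2]
tool_rot: [-3.141, 0.002, 0.139]
wrist_force: [-0.4, -0.7, -0.8]
width: 0.521
```

Call:
{"method": "arm_command", "body": {
  "steps": [
    {"travel": [0,0,0.005],"yaw": 0,"gripper": 0.035},
    {"travel": [0,0,0.005],"yaw": 0,"gripper": 0.035},
    {"travel": [0,0,0.005],"yaw": 0,"gripper": 0.035},
    {"travel": [0,0,0],"yaw": 0,"gripper": 0.035}
  ]
}}

```text
t: 7.02
ee_pos: [458.8, 15.2, 183.2]
tool_rot: [-3.141, 0.002, 0.139]
wrist_force: [-0.5, 0.9, -0.5]
width: 0.52
```

Run:
```python
from h import *
c,T,s=wrist(); print(s["t"],s["ee_pos"],s["tool_rot"],s["width"],s["wrist_force"]); cv2.imwrite("pics/w9.png",c["image"])
crop(c["image"],240,180,200,120,4,"w9c.png")
a=vision.camera("scene")["image"]; crop(a,240,180,80,65,10,"s9.png")
```

```text
7.0167 [458.81074502  15.24846264 183.20539856] [-3.14136264e+00  2.34033968e-03  1.38853648e-01] 0.5196861077513794 [-0.50509426  0.86450633 -0.46447763]
```

View pics/w9c.png

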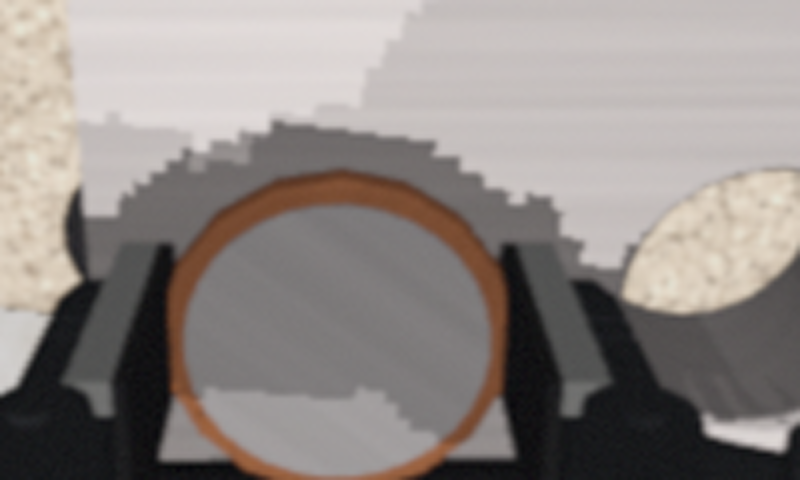

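View pics/s9.png

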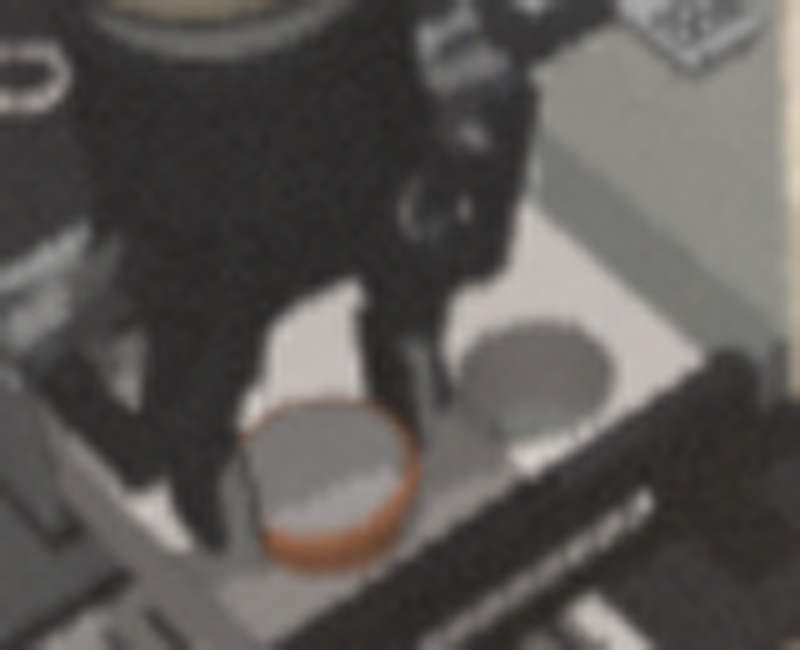

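The capsule is in the bore with no contact force. Lowering 3 mm more and releasing.

Call:
{"method": "arm_command", "body": {
  "steps": [
    {"travel": [0,0,0.003],"yaw": 0,"gripper": 0.035},
    {"travel": [0,0,0],"yaw": 0,"gripper": 0.065},
    {"travel": [0,0,0],"yaw": 0,"gripper": 0.065},
    {"travel": [0,0,0],"yaw": 0,"gripper": 0.065},
    {"travel": [0,0,-0.01],"yaw": 0,"gripper": 0.065},
    {"travel": [0,0,-0.02],"yaw": 0,"gripper": 0.07},
    {"travel": [0,0,-0.03],"yaw": 0,"gripper": 0.085},
    {"travel": [0,0,0],"yaw": 0,"gripper": 0.085},
    {"travel": [0,0,0],"yaw": 0,"gripper": 0.085}
  ]
}}

```text
t: 7.87
ee_pos: [460.8, 15.4, 242.9]
tool_rot: [3.141, -0.005, 0.139]
wrist_force: [0.5, 0.3, -0.5]
width: 0.999
```

Run:
```python
from h import *
c,T,s=wrist(); print(s["t"],s["ee_pos"],s["tool_rot"],s["width"],s["wrist_force"]); cv2.imwrite("pics/w10.png",c["image"])
a=vision.camera("scene")["image"]; crop(a,240,180,80,65,10,"s10.png")
```

```text
7.8667 [460.78594611  15.4294778  242.94983416] [ 3.14119055 -0.00467822  0.13875999] 0.9991235372222282 [ 0.45629976  0.33990534 -0.5349124 ]
```

View pics/w10.png

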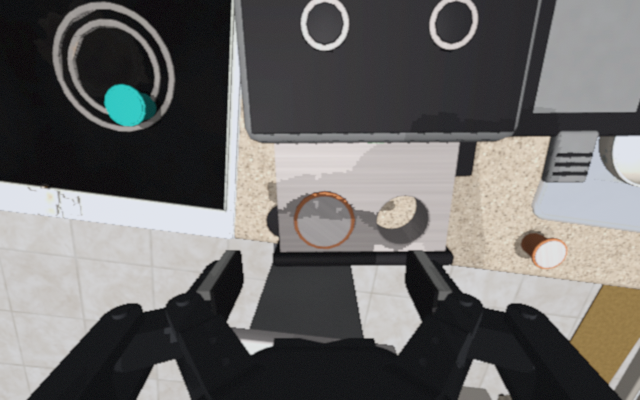

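View pics/s10.png

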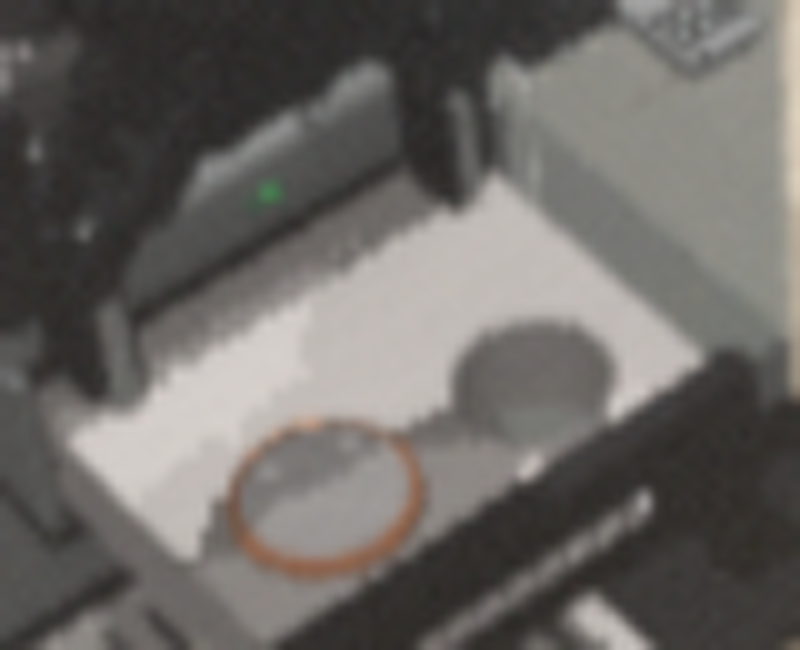

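First capsule is seated flat in the left bore: full rim ring at (325,220) in the wrist view. Going for the second.

Call:
{"method": "arm_command", "body": {
  "steps": [
    {"travel": [-0.0065,0.019,0],"yaw": 0,"gripper": 0.085},
    {"travel": [-0.012,0.035,0],"yaw": 0,"gripper": 0.085},
    {"travel": [-0.012,0.035,0],"yaw": 0,"gripper": 0.085},
    {"travel": [-0.012,0.035,0],"yaw": 0,"gripper": 0.085},
    {"travel": [-0.012,0.035,0],"yaw": 0,"gripper": 0.085},
    {"travel": [-0.012,0.035,0.01],"yaw": 0,"gripper": 0.085},
    {"travel": [-0.012,0.035,0.01],"yaw": 0,"gripper": 0.085},
    {"travel": [-0.012,0.035,0.02],"yaw": 0,"gripper": 0.085},
    {"travel": [-0.012,0.03,0.025],"yaw": 0,"gripper": 0.085},
    {"travel": [-0.006,0.019,0.03],"yaw": 0,"gripper": 0.085},
    {"travel": [0,0,0.03],"yaw": 0,"gripper": 0.085},
    {"travel": [0,0,0.03],"yaw": 0,"gripper": 0.085}
  ]
}}

```text
t: 8.97
ee_pos: [393.8, -310.9, 84.1]
tool_rot: [-3.141, 0.002, 0.135]
wrist_force: [-0.3, 0.3, 0.0]
width: 1.002
```

Call:
{"method": "arm_command", "body": {
  "steps": [
    {"travel": [0,0,0.025],"yaw": 0,"gripper": 0.085},
    {"travel": [0,0,0],"yaw": 0,"gripper": 0.085},
    {"travel": [0,0,0],"yaw": 0,"gripper": 0.085}
  ]
}}

```text
t: 9.22
ee_pos: [394.2, -308.3, 60.0]
tool_rot: [-3.138, 0.004, 0.139]
wrist_force: [-0.3, -0.5, -0.4]
width: 0.995
```

Run:
```python
from h import *
c,T,s=wrist(); print(s["t"],s["ee_pos"],s["tool_rot"],s["width"],s["wrist_force"]); cv2.imwrite("pics/w11.png",c["image"])
```

```text
9.2167 [ 394.22213217 -308.34069896   59.96506214] [-3.13805117  0.00356992  0.13895124] 0.9952437347742404 [-0.33170943 -0.47634376 -0.43878514]
```

View pics/w11.png

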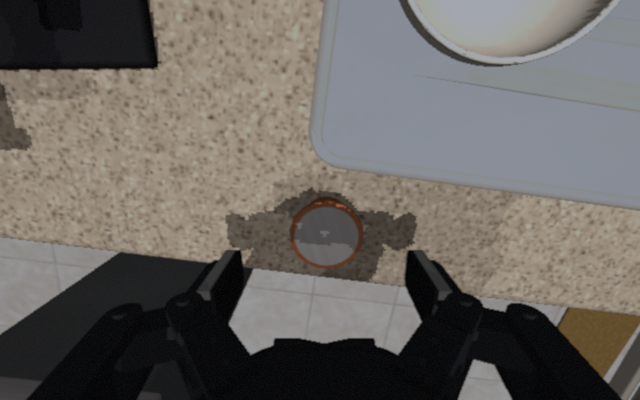

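Call:
{"method": "arm_command", "body": {
  "steps": [
    {"travel": [0.002,0.0016,0.014],"yaw": 0,"gripper": 0.085},
    {"travel": [0,0,0.013],"yaw": 0,"gripper": 0.085},
    {"travel": [0,0,0.007],"yaw": 0,"gripper": 0.085},
    {"travel": [0,0,0],"yaw": 0,"gripper": 0.06},
    {"travel": [0,0,0],"yaw": 0,"gripper": 0.04},
    {"travel": [0,0,0],"yaw": 0,"gripper": 0.035},
    {"travel": [0,0,0],"yaw": 0,"gripper": 0.035},
    {"travel": [0,0,0],"yaw": 0,"gripper": 0.035},
    {"travel": [0,0,0],"yaw": 0,"gripper": 0.035},
    {"travel": [0,0,0],"yaw": 0,"gripper": 0.035},
    {"travel": [0,0,0],"yaw": 0,"gripper": 0.035}
  ]
}}

```text
t: 10.18
ee_pos: [398.3, -311.0, 29.2]
tool_rot: [3.14, -0.002, 0.139]
wrist_force: [-0.9, 0.6, 6.6]
width: 0.518
```

Call:
{"method": "arm_command", "body": {
  "steps": [
    {"travel": [0,0,-0.005],"yaw": 0,"gripper": 0.035},
    {"travel": [0,0,-0.025],"yaw": 0,"gripper": 0.035},
    {"travel": [0,0,-0.035],"yaw": 0,"gripper": 0.035},
    {"travel": [0,0,-0.035],"yaw": 0,"gripper": 0.035},
    {"travel": [0,0,-0.035],"yaw": 0,"gripper": 0.035},
    {"travel": [0,0,-0.035],"yaw": 0,"gripper": 0.035},
    {"travel": [0,0,-0.035],"yaw": 0,"gripper": 0.035},
    {"travel": [0,0,-0.015],"yaw": 0,"gripper": 0.035},
    {"travel": [0,0,0],"yaw": 0,"gripper": 0.035},
    {"travel": [0,0,0],"yaw": 0,"gripper": 0.035}
  ]
}}

```text
t: 11.02
ee_pos: [397.7, -310.7, 248.8]
tool_rot: [3.14, -0.002, 0.139]
wrist_force: [0.1, 1.3, -0.4]
width: 0.519
```

Run:
```python
from h import *
c,T,s=wrist(); print(s["t"],s["ee_pos"],s["tool_rot"],s["width"],s["wrist_force"]); cv2.imwrite("pics/w12.png",c["image"])
crop(c["image"],220,180,200,140,4,"w12c.png")
```

```text
11.0167 [ 397.72975552 -310.6979976   248.77366609] [ 3.13979939e+00 -1.92866120e-03  1.38738251e-01] 0.5192891400132249 [ 0.11606527  1.33030507 -0.41542661]
```

View pics/w12c.png

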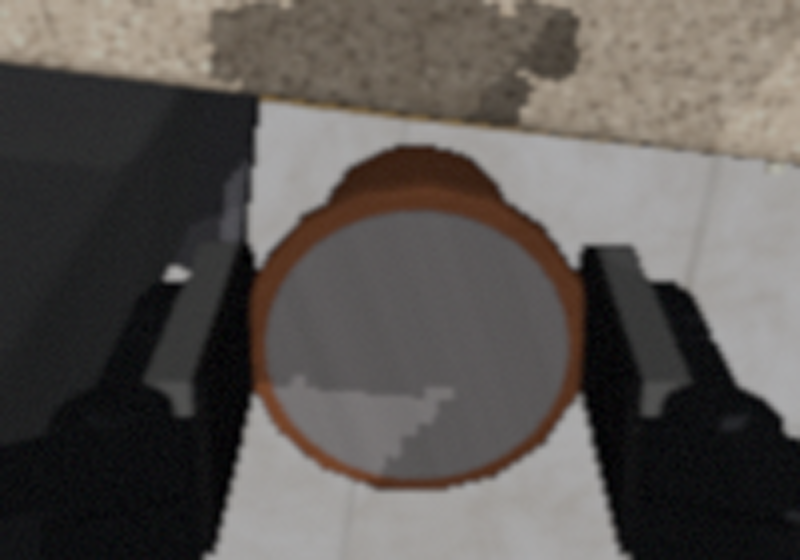

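Call:
{"method": "arm_command", "body": {
  "steps": [
    {"travel": [0.006,-0.014,0],"yaw": 0,"gripper": 0.035},
    {"travel": [0.012,-0.03,0],"yaw": 0,"gripper": 0.035},
    {"travel": [0.014,-0.034,0],"yaw": 0,"gripper": 0.035},
    {"travel": [0.014,-0.034,0],"yaw": 0,"gripper": 0.035},
    {"travel": [0.014,-0.034,0],"yaw": 0,"gripper": 0.035},
    {"travel": [0.014,-0.034,0],"yaw": 0,"gripper": 0.035},
    {"travel": [0.014,-0.034,0],"yaw": 0,"gripper": 0.035},
    {"travel": [0.011,-0.024,0.005],"yaw": 0,"gripper": 0.035},
    {"travel": [0.0066,-0.0143,0.01],"yaw": 0,"gripper": 0.035},
    {"travel": [0,0,0.003],"yaw": 0,"gripper": 0.035},
    {"travel": [0,0,0],"yaw": 0,"gripper": 0.035},
    {"travel": [0,0,0],"yaw": 0,"gripper": 0.035}
  ]
}}

```text
t: 12.07
ee_pos: [466.3, -47.6, 228.5]
tool_rot: [3.141, 0.003, 0.137]
wrist_force: [-0.7, 0.5, -0.7]
width: 0.52
```

Run:
```python
from h import *
c,T,s=wrist(); print(s["t"],s["ee_pos"],s["tool_rot"],s["width"],s["wrist_force"]); cv2.imwrite("pics/w13.png",c["image"])
crop(c["image"],200,170,200,130,4,"w13c.png")
a=vision.camera("scene")["image"]; crop(a,240,180,80,65,10,"s13.png")
```

```text
12.0667 [466.29285035 -47.63105407 228.48128544] [3.14124517 0.0032586  0.13698698] 0.5199430362264534 [-0.7493144   0.53908887 -0.74787535]
```

View pics/w13c.png

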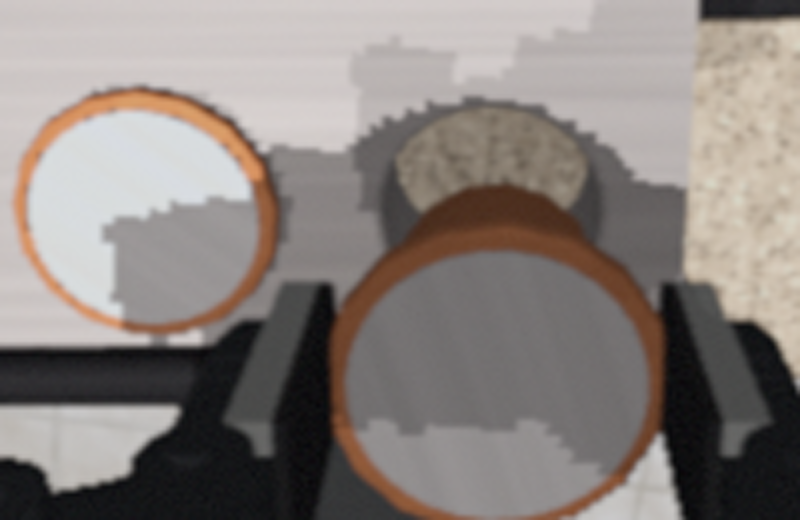

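View pics/s13.png

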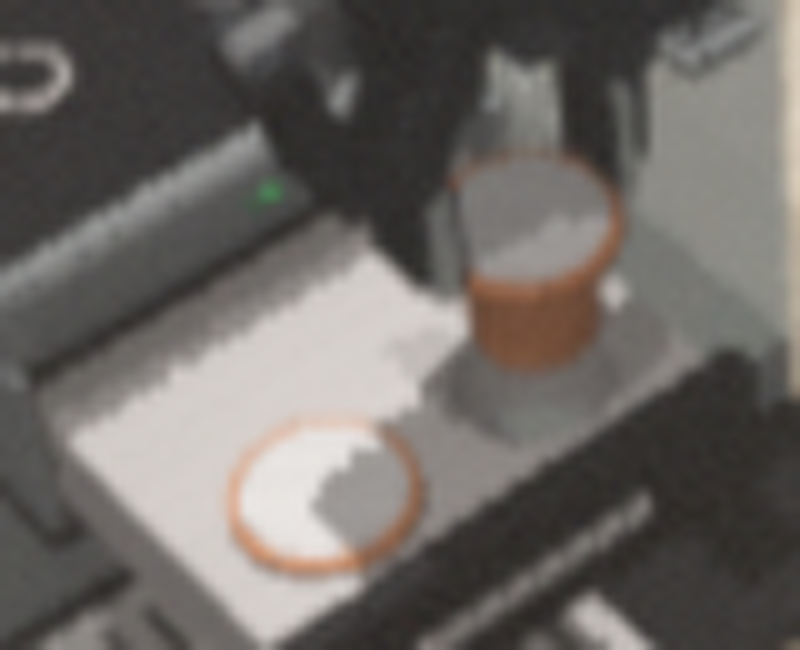

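Run:
```python
from h import *
c=vision.camera("wrist"); H=c["hand_eye"]
def atz(uv,z):
    o,d=ray(c,uv,H); return o+d*(z-o[2])/d[2]
print("bore far edge",atz((200+492.5/4,170+100/4),48.5)-[20.5,0,0])
print("foot far edge",atz((200+498/4,170+185/4),27.5)-[16.5,0,0])
print("capsule A lid",atz((200+147/4,170+210/4),43.5), atz((200+147/4,170+210/4),43.5)+[0,62,0])
```

```text
bore far edge [-0.17708627 -1.06866704 48.5       ]
foot far edge [-4.29602967 -0.13989341 27.5       ]
capsule A lid [  1.43059781 -62.75189418  43.5       ] [ 1.43059781 -0.75189418 43.5       ]
```

Call:
{"method": "arm_command", "body": {
  "steps": [
    {"travel": [0.002,-0.0009,0.005],"yaw": 0,"gripper": 0.035},
    {"travel": [0,0,0.01],"yaw": 0,"gripper": 0.035},
    {"travel": [0,0,0.007],"yaw": 0,"gripper": 0.035},
    {"travel": [0,0,0.005],"yaw": 0,"gripper": 0.035},
    {"travel": [0,0,0.004],"yaw": 0,"gripper": 0.035},
    {"travel": [0,0,0],"yaw": 0,"gripper": 0.035}
  ]
}}

```text
t: 12.72
ee_pos: [468.7, -45.2, 197.7]
tool_rot: [-3.141, 0.002, 0.138]
wrist_force: [-0.3, 0.1, -0.1]
width: 0.527
```

Run:
```python
from h import *
c,T,s=wrist(); print(s["t"],s["ee_pos"],s["tool_rot"],s["width"],s["wrist_force"])
crop(c["image"],200,170,200,130,4,"w14c.png")
a=vision.camera("scene")["image"]; crop(a,240,180,80,65,10,"s14.png")
```

```text
12.7167 [468.66870451 -45.15772924 197.70849166] [-3.14119397e+00  1.71036585e-03  1.38455685e-01] 0.526907531057344 [-0.31582022  0.11464141 -0.12097872]
```

View pics/w14c.png

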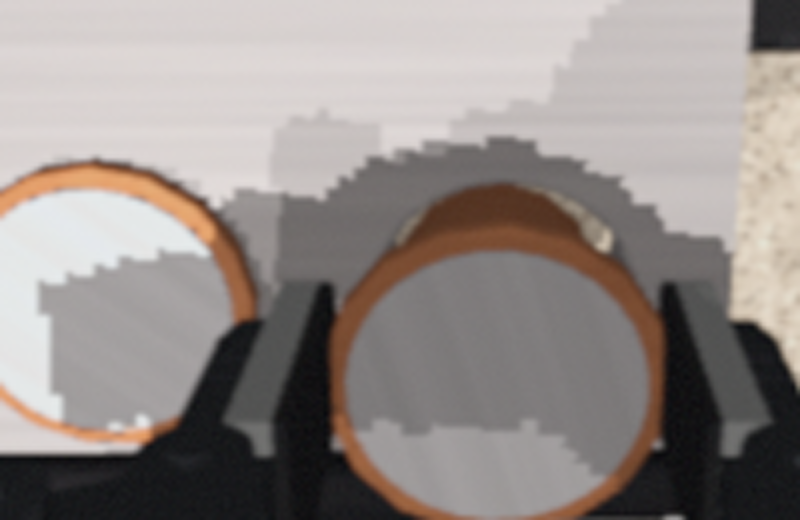

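View pics/s14.png

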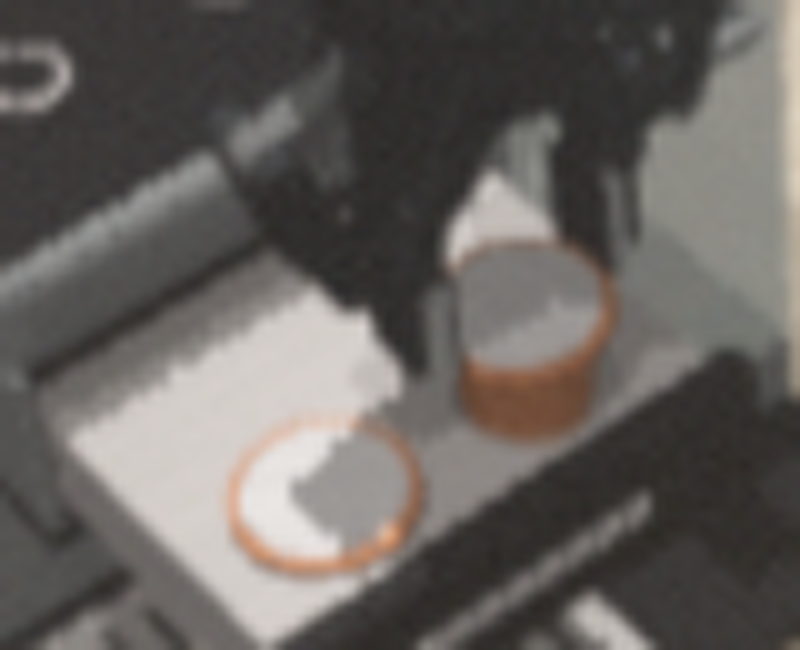

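Call:
{"method": "arm_command", "body": {
  "steps": [
    {"travel": [0,0.0006,0.005],"yaw": 0,"gripper": 0.035},
    {"travel": [0,0,0.005],"yaw": 0,"gripper": 0.035},
    {"travel": [0,0,0.004],"yaw": 0,"gripper": 0.035},
    {"travel": [0,0,0],"yaw": 0,"gripper": 0.035}
  ]
}}

```text
t: 13.15
ee_pos: [468.6, -45.6, 183.6]
tool_rot: [-3.141, 0.002, 0.139]
wrist_force: [-0.2, -0.3, 0.2]
width: 0.523
```

Run:
```python
from h import *
c,T,s=wrist(); print(s["t"],s["ee_pos"],s["tool_rot"],s["width"],s["wrist_force"])
crop(c["image"],200,170,200,130,4,"w15c.png")
a=vision.camera("scene")["image"]; crop(a,240,180,80,65,10,"s15.png")
```

```text
13.15 [468.60760769 -45.5764325  183.57286388] [-3.14112189e+00  1.96376264e-03  1.38813210e-01] 0.5228152383106093 [-0.16837233 -0.2511728   0.23261531]
```

View pics/s15.png

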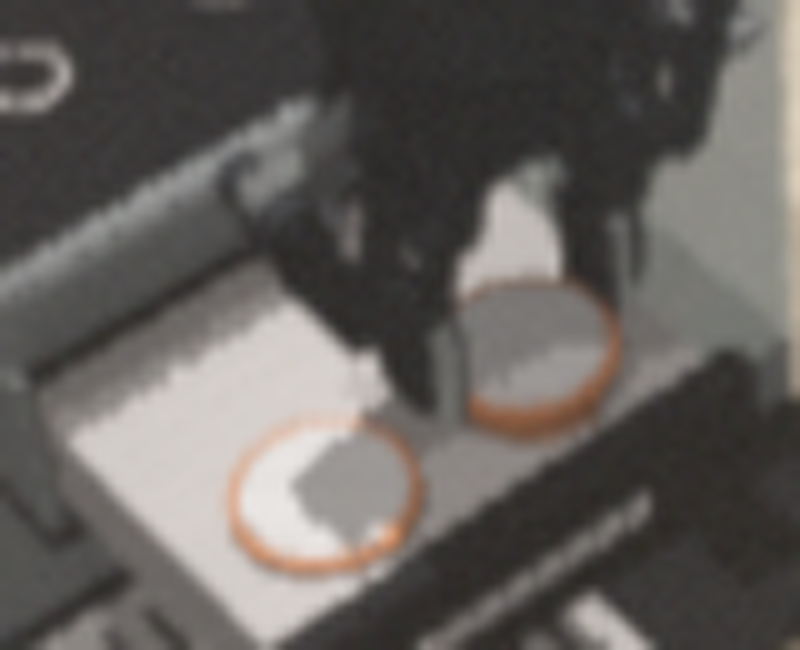

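View pics/w15c.png

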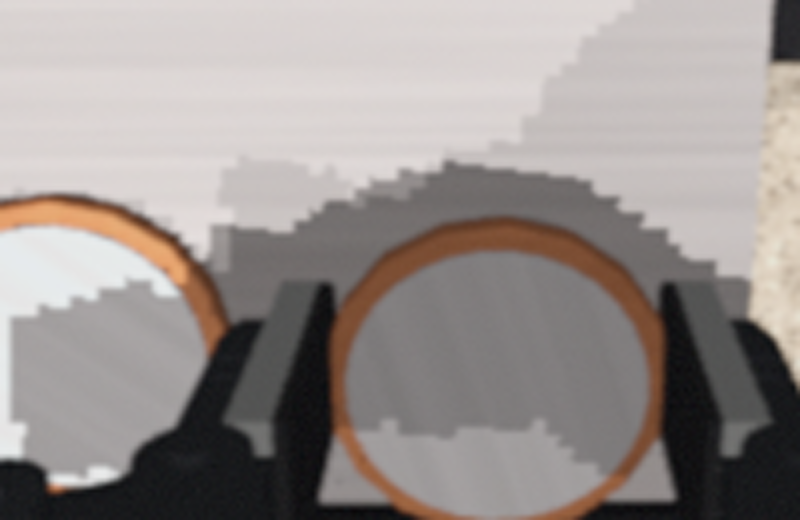

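Call:
{"method": "arm_command", "body": {
  "steps": [
    {"travel": [0,0,0],"yaw": 0,"gripper": 0.052},
    {"travel": [0,0,0],"yaw": 0,"gripper": 0.053},
    {"travel": [0,0,0],"yaw": 0,"gripper": 0.053},
    {"travel": [0,0,0],"yaw": 0,"gripper": 0.053},
    {"travel": [0,0,-0.004],"yaw": 0,"gripper": 0.055},
    {"travel": [0,0,-0.01],"yaw": 0,"gripper": 0.06},
    {"travel": [0,0,-0.025],"yaw": 0,"gripper": 0.06},
    {"travel": [0,0,-0.02],"yaw": 0,"gripper": 0.06},
    {"travel": [0,0,0],"yaw": 0,"gripper": 0.06},
    {"travel": [0,0,0],"yaw": 0,"gripper": 0.06}
  ]
}}

```text
t: 14.08
ee_pos: [470.0, -45.6, 244.8]
tool_rot: [3.141, -0.003, 0.139]
wrist_force: [0.6, 0.2, -0.1]
width: 0.699
```

Run:
```python
from h import *
c,T,s=wrist(); print(s["t"],s["ee_pos"],s["tool_rot"],s["width"],s["wrist_force"]); cv2.imwrite("pics/w16.png",c["image"])
a=vision.camera("scene")["image"]; crop(a,240,180,80,65,10,"s16.png")
```

```text
14.0833 [470.0055935  -45.63505505 244.77692235] [ 3.14093736e+00 -3.12697660e-03  1.38701007e-01] 0.6989313270977235 [ 0.58221987  0.2036543  -0.08781435]
```

View pics/w16.png

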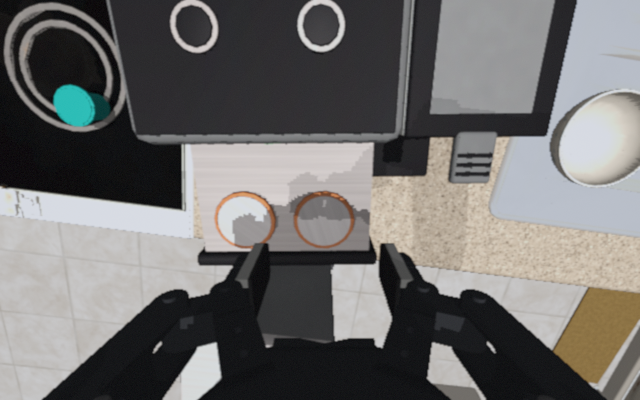

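View pics/s16.png

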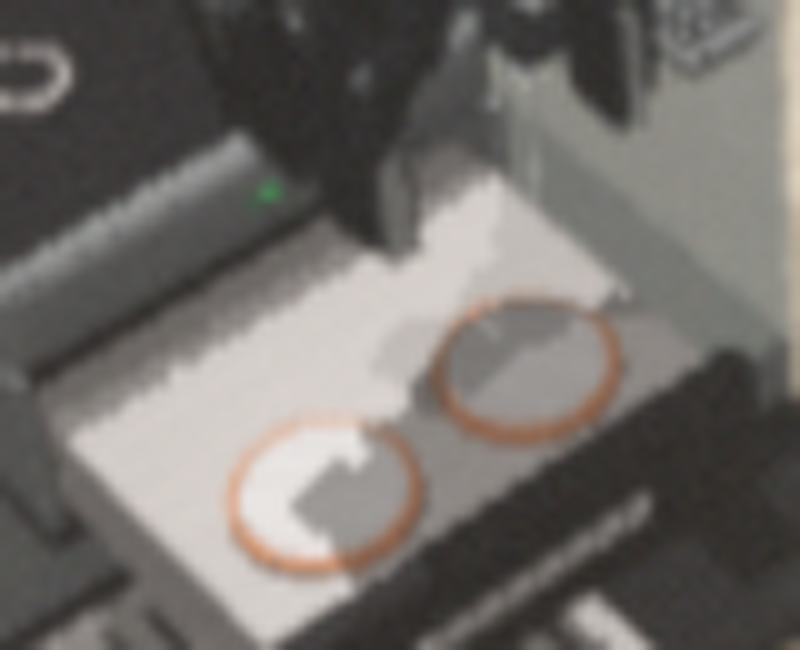

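Both capsules are seated flat, with full rings at (245,220) and (324,220). Next: close the fingers and go in front of the plate, near its right end where reach is better.

Call:
{"method": "arm_command", "body": {
  "steps": [
    {"travel": [-0.01,0.005,0],"yaw": 0,"gripper": 0.0},
    {"travel": [-0.018,0.007,0],"yaw": 0,"gripper": 0.0},
    {"travel": [-0.018,0.007,0],"yaw": 0,"gripper": 0.0},
    {"travel": [-0.013,0.005,0],"yaw": 0,"gripper": 0.0},
    {"travel": [-0.005,0.001,0],"yaw": 0,"gripper": 0.0},
    {"travel": [0,0,0],"yaw": 0,"gripper": 0.0},
    {"travel": [0,0,0],"yaw": 0,"gripper": 0.0},
    {"travel": [0,0,0],"yaw": 0,"gripper": 0.0}
  ]
}}

```text
t: 14.85
ee_pos: [410.3, -78.7, 243.6]
tool_rot: [-3.141, -0.001, 0.14]
wrist_force: [0.8, 0.4, 0.3]
width: -0.001
```

Run:
```python
from h import *
c,T,s=wrist(); print(s["t"],s["ee_pos"],s["tool_rot"],s["width"],s["wrist_force"],s["joints"]); cv2.imwrite("pics/w17.png",c["image"])
```

```text
14.85 [410.30038792 -78.70258365 243.61755236] [-3.14135063e+00 -1.17521356e-03  1.39797855e-01] -0.0009842748530836248 [0.82718805 0.36933243 0.27022474] [ 0.24196872  0.24596167 -0.13037183  2.02585711  0.04069328  0.87111056
 -1.34170031]
```

View pics/w17.png

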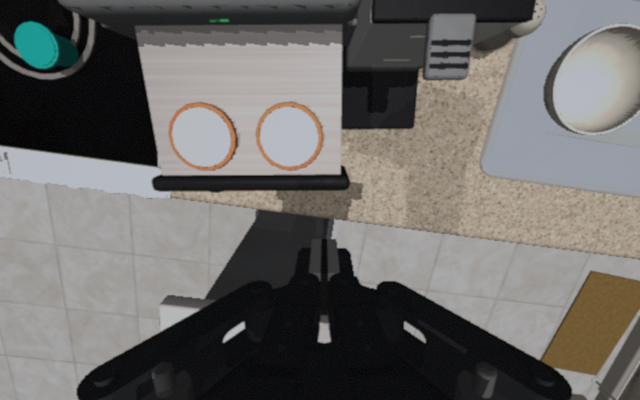

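Run:
```python
from h import *
c=vision.camera("wrist"); s=state()
print(intool(c,(323,189),204,s),intool(c,(348,182),204,s),intool(c,(290,136),185,s))
```

```text
[27.20228836 -1.10894241 39.51409169] [32.01575457 15.58538211 39.51409169] [ 60.56041838 -24.23552499  58.51409169]
```

Call:
{"method": "arm_command", "body": {
  "steps": [
    {"travel": [0,-0.012,0],"yaw": 0,"gripper": 0.0},
    {"travel": [0,-0.014,0.005],"yaw": 0,"gripper": 0.0},
    {"travel": [0,-0.008,0.015],"yaw": 0,"gripper": 0.0},
    {"travel": [0,0,0.02],"yaw": 0,"gripper": 0.0},
    {"travel": [0,0,0.02],"yaw": 0,"gripper": 0.0},
    {"travel": [0,0,0.012],"yaw": 0,"gripper": 0.0},
    {"travel": [0,0,0],"yaw": 0,"gripper": 0.0},
    {"travel": [0,0,0],"yaw": 0,"gripper": 0.0}
  ]
}}

```text
t: 15.62
ee_pos: [404.9, -45.1, 171.2]
tool_rot: [-3.141, 0.001, 0.14]
wrist_force: [-0.0, 0.8, 0.4]
width: -0.001
```

Run:
```python
from h import *
c,T,s=wrist(); print(s["t"],s["ee_pos"],s["tool_rot"],s["width"],s["wrist_force"],s["joints"]); cv2.imwrite("pics/w18.png",c["image"])
a=vision.camera("scene")["image"]; crop(a,200,140,160,130,5,"s18.png")
```

```text
15.6167 [404.90703065 -45.14134565 171.23991636] [-3.14102412e+00  9.87802776e-04  1.39593386e-01] -0.0013272360073738362 [-0.03681301  0.80331252  0.40843301] [ 0.16306202  0.34234245 -0.13835781  2.15343     0.07579961  0.65130285
 -1.45893858]
```

View pics/w18.png

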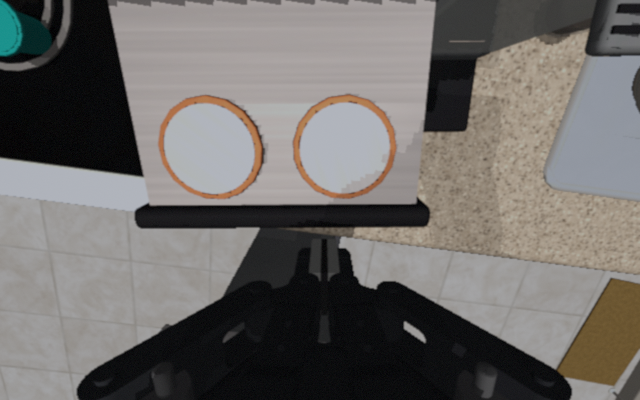

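View pics/s18.png

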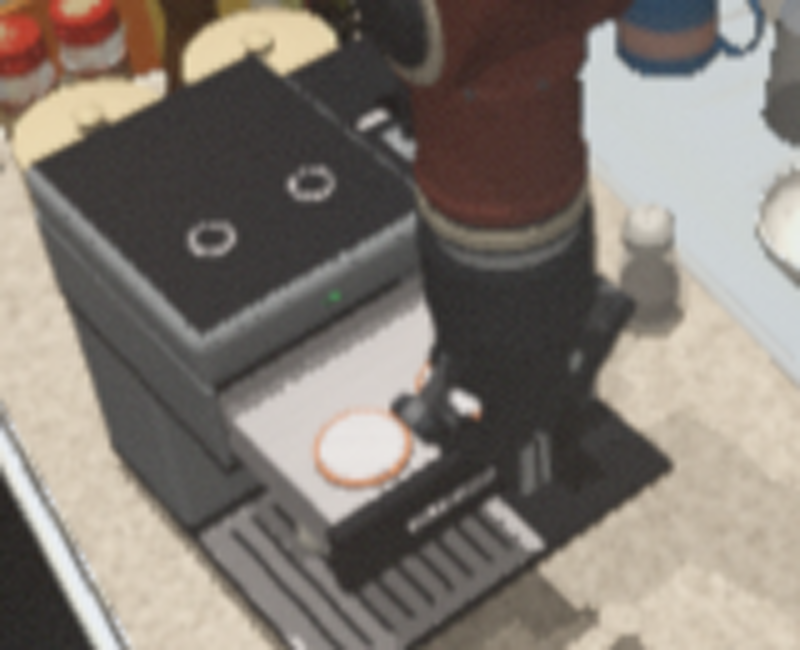

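Call:
{"method": "arm_command", "body": {
  "steps": [
    {"travel": [0.005,0,0],"yaw": 0,"gripper": 0.0},
    {"travel": [0.005,0,0],"yaw": 0,"gripper": 0.0},
    {"travel": [0.005,0,0],"yaw": 0,"gripper": 0.0},
    {"travel": [0.005,0,0],"yaw": 0,"gripper": 0.0},
    {"travel": [0.007,0,0],"yaw": 0,"gripper": 0.0},
    {"travel": [0.009,0,0],"yaw": 0,"gripper": 0.0},
    {"travel": [0.01,0,0],"yaw": 0,"gripper": 0.0},
    {"travel": [0.01,0,0],"yaw": 0,"gripper": 0.0},
    {"travel": [0.01,0,0],"yaw": 0,"gripper": 0.0},
    {"travel": [0.01,0,0],"yaw": 0,"gripper": 0.0},
    {"travel": [0.008,0,0],"yaw": 0,"gripper": 0.0},
    {"travel": [0.004,0,0],"yaw": 0,"gripper": 0.0}
  ]
}}

```text
t: 16.72
ee_pos: [493.5, -32.9, 171.4]
tool_rot: [-3.141, -0.001, 0.139]
wrist_force: [-2.4, 0.7, 1.0]
width: -0.001
```

Run:
```python
from h import *
c,T,s=wrist(); print(s["t"],s["ee_pos"],s["tool_rot"],s["width"],s["wrist_force"],s["joints"]); cv2.imwrite("pics/w19.png",c["image"])
a=vision.camera("scene")["image"]; crop(a,200,140,160,130,5,"s19.png")
```

```text
16.7167 [493.46440826 -32.89078671 171.40879032] [-3.14130989e+00 -1.14086123e-03  1.39321596e-01] -0.001186537005426774 [-2.43491916  0.72942295  1.03657579] [ 0.11480526  0.45586251 -0.13120792  1.93848024  0.08384067  0.75131455
 -1.4958836 ]
```

View pics/s19.png

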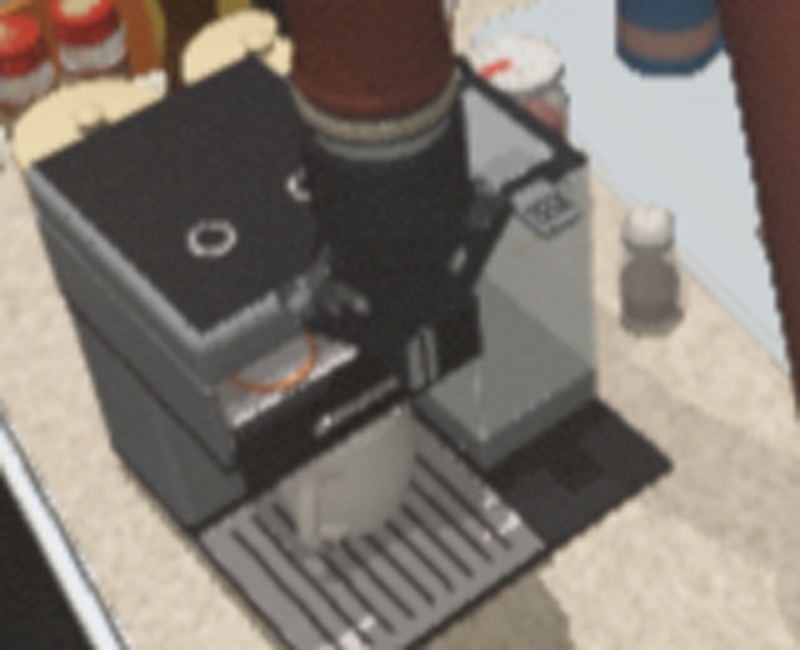

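View pics/w19.png

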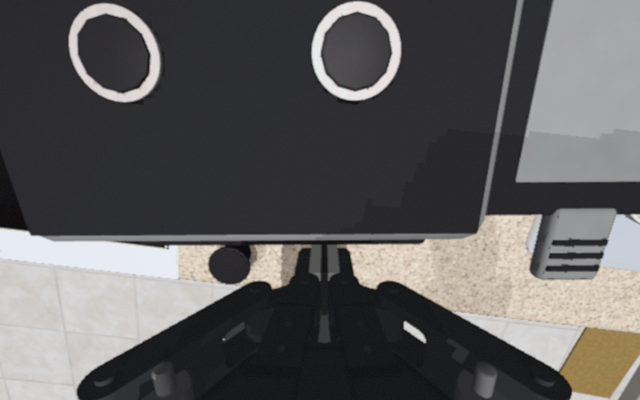

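Call:
{"method": "arm_command", "body": {
  "steps": [
    {"travel": [0.003,0,0],"yaw": 0,"gripper": 0.0},
    {"travel": [0.003,0,0],"yaw": 0,"gripper": 0.0},
    {"travel": [0.003,0,0],"yaw": 0,"gripper": 0.0},
    {"travel": [0,0,0],"yaw": 0,"gripper": 0.0}
  ]
}}

```text
t: 17.15
ee_pos: [501.2, -32.2, 171.5]
tool_rot: [3.141, -0.001, 0.139]
wrist_force: [-0.0, 0.0, 0.5]
width: -0.001
```

Call:
{"method": "arm_command", "body": {
  "steps": [
    {"travel": [0.002,0,0],"yaw": 0,"gripper": 0.0},
    {"travel": [0.002,0,0],"yaw": 0,"gripper": 0.0},
    {"travel": [0,0,0],"yaw": 0,"gripper": 0.0}
  ]
}}

```text
t: 17.4
ee_pos: [505.1, -31.7, 171.6]
tool_rot: [3.141, -0.001, 0.139]
wrist_force: [0.0, -0.0, -1.0]
width: -0.0
```

Call:
{"method": "arm_command", "body": {
  "steps": [
    {"travel": [0.002,0,0],"yaw": 0,"gripper": 0.0},
    {"travel": [0.002,0,0],"yaw": 0,"gripper": 0.0}
  ]
}}

```text
t: 17.57
ee_pos: [508.0, -31.2, 171.5]
tool_rot: [-3.142, 0.002, 0.139]
wrist_force: [-5.2, -0.2, 3.2]
width: 0.001
```

Call:
{"method": "arm_command", "body": {
  "steps": [
    {"travel": [0.002,0,0],"yaw": 0,"gripper": 0.0},
    {"travel": [0.002,0,0],"yaw": 0,"gripper": 0.0}
  ]
}}

```text
t: 17.73
ee_pos: [508.0, -31.1, 171.1]
tool_rot: [-3.141, 0.011, 0.138]
wrist_force: [-13.1, -2.4, 10.5]
width: -0.0
```

Run:
```python
from h import *
c,T,s=wrist(); print(s["t"],s["ee_pos"],s["tool_rot"],s["width"],s["wrist_force"]); cv2.imwrite("pics/w20.png",c["image"])
a=vision.camera("scene")["image"]; crop(a,200,140,160,130,5,"s20.png")
```

```text
17.7333 [507.98891966 -31.11860319 171.1333871 ] [-3.14120799  0.01132718  0.13831358] -0.0004166753900044855 [-13.08505524  -2.38554175  10.53516354]
```

View pics/s20.png

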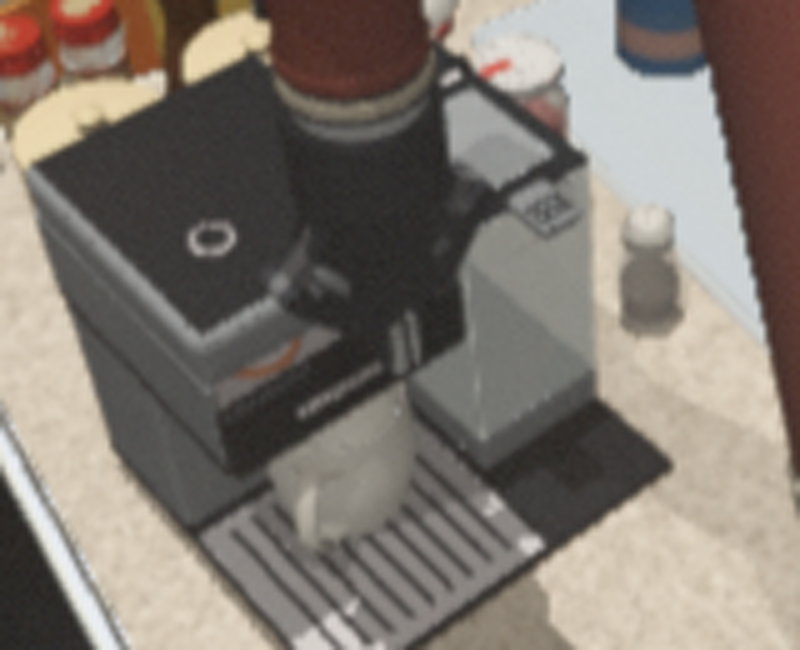

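View pics/w20.png

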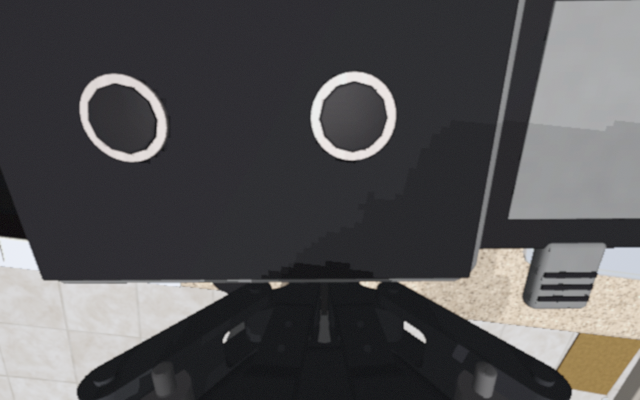

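Run:
```python
from h import *
p=[587.1,-48,0.1387]
def M(x,y,z):
    c,sn=np.cos(p[2]),np.sin(p[2]); return [p[0]+c*x-sn*y,p[1]+sn*x+c*y,z]
sc=vision.camera("scene")
for d in (0,5,10,15,20,30,95):
    print(d,[np.round((proj(sc,M(-67-d,y,z))-[200,140])*5) for y,z in ((122,186),(122,138),(-26,138),(-26,186))])
print([np.round((proj(sc,M(-56,y,z))-[200,140])*5) for y,z in ((123,235),(-27,235))])
```

```text
0 [array([226., 423.]), array([242., 485.]), array([473., 341.]), array([467., 279.])]
5 [array([232., 429.]), array([247., 490.]), array([479., 346.]), array([473., 284.])]
10 [array([237., 435.]), array([252., 496.]), array([485., 351.]), array([479., 289.])]
15 [array([243., 441.]), array([258., 502.]), array([490., 356.]), array([485., 294.])]
20 [array([249., 447.]), array([263., 508.]), array([496., 362.]), array([491., 300.])]
30 [array([260., 459.]), array([274., 520.]), array([508., 372.]), array([503., 310.])]
95 [array([338., 543.]), array([350., 603.]), array([587., 443.]), array([584., 381.])]
[array([195., 344.]), array([449., 199.])]
```

Force rose to 13 N at TCP x = 508, which fits the drawer's end stop. Backing off to check that it really is home.

Call:
{"method": "arm_command", "body": {
  "steps": [
    {"travel": [-0.006,0,0],"yaw": 0,"gripper": 0.0},
    {"travel": [-0.015,0,0],"yaw": 0,"gripper": 0.0},
    {"travel": [-0.02,0,-0.005],"yaw": 0,"gripper": 0.0},
    {"travel": [-0.02,0,-0.02],"yaw": 0,"gripper": 0.0},
    {"travel": [-0.01,0,-0.03],"yaw": 0,"gripper": 0.0},
    {"travel": [0,0,-0.03],"yaw": 0,"gripper": 0.03},
    {"travel": [0,0,-0.02],"yaw": 0,"gripper": 0.05},
    {"travel": [0,0,0],"yaw": 0,"gripper": 0.05}
  ]
}}

```text
t: 18.55
ee_pos: [446.1, -40.1, 281.3]
tool_rot: [3.139, -0.013, 0.139]
wrist_force: [0.4, 0.7, 1.1]
width: 0.42
```

Run:
```python
from h import *
c,T,s=wrist(); print(s["t"],s["ee_pos"],s["tool_rot"],s["width"],s["wrist_force"]); cv2.imwrite("pics/w21.png",c["image"]); np.save("w21T.npy",T)
a=vision.camera("scene")["image"]; crop(a,200,140,160,130,5,"s21.png")
a=vision.camera("top")["image"]; crop(a,225,125,160,120,5,"t21.png")
```

```text
18.55 [446.08824116 -40.12919999 281.29960352] [ 3.13935293 -0.01316297  0.13887834] 0.4199089964816479 [0.38939677 0.66006818 1.1322201 ]
```

View pics/s21.png

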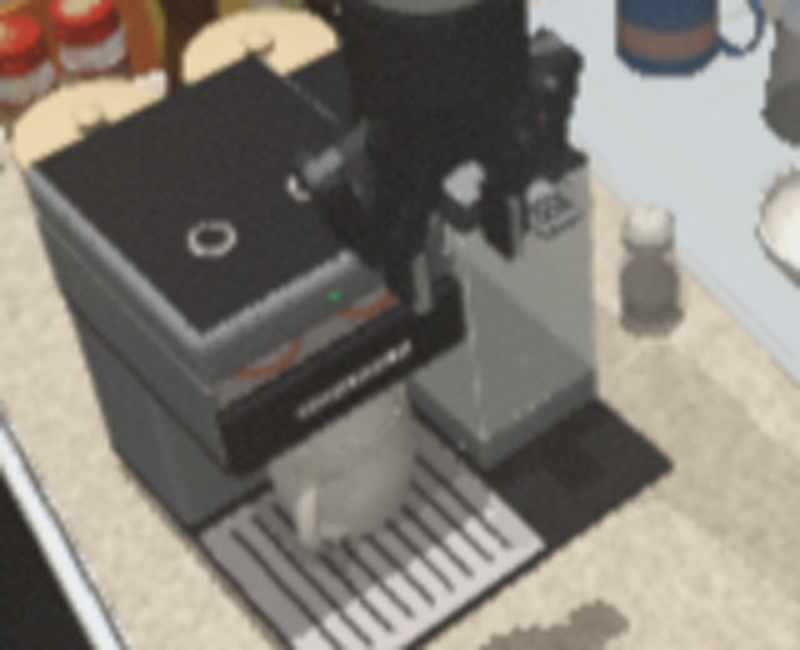

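View pics/w21.png

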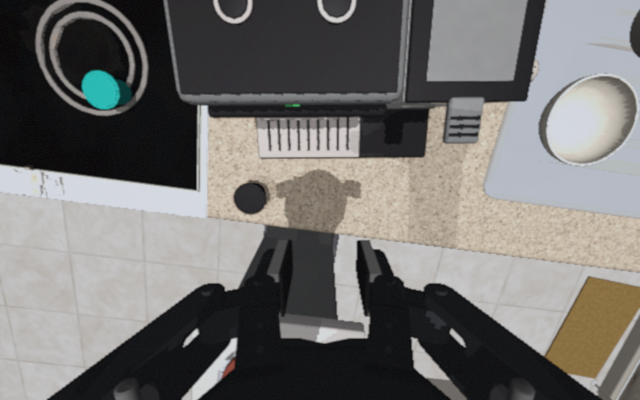

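View pics/t21.png

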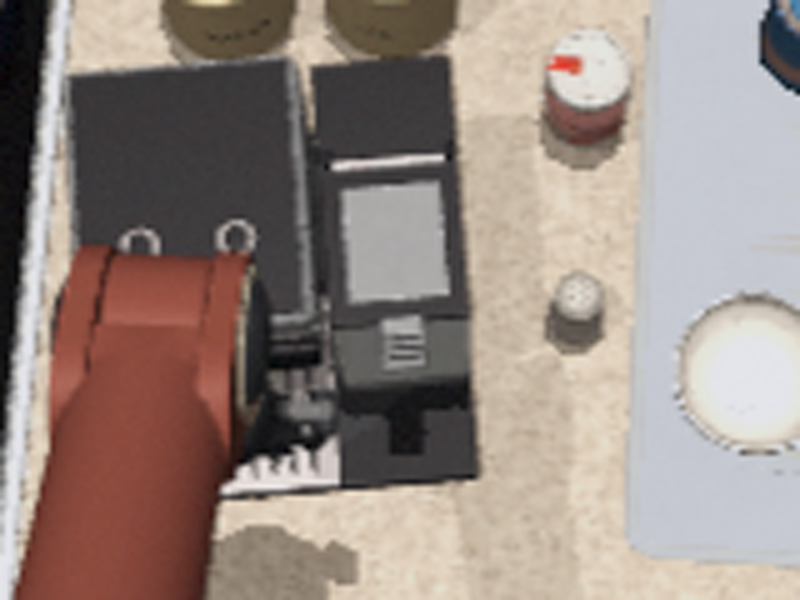

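Run:
```python
from h import *
a=cv2.imread("pics/w21.png"); crop(a,200,75,160,60,5,"w21c.png")
```

```text
(no output)
```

View pics/w21c.png

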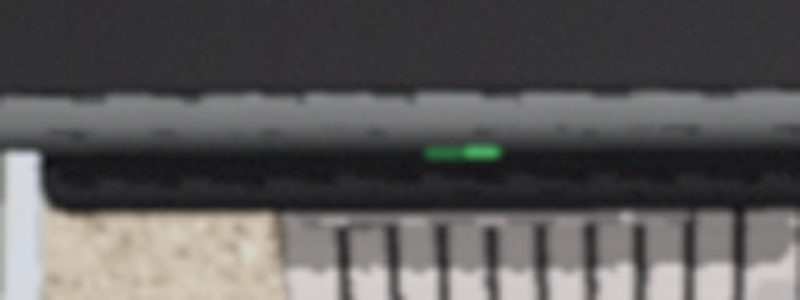

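Run:
```python
from h import *
c=vision.camera("wrist"); s=state()
s=dict(s); s["ee_pos"]=np.array([446.1,-40.1,281.3])
pf=intool(c,(280,117),186,s); print(pf)
for r,z in ((93,235),(105,230),(105,225),(105,200)): print(r,z,intool(c,(280,r),z,s))
```

```text
[ 72.69079747 -36.16496316  95.3       ]
93 235 [ 88.10516865 -28.08967581  46.3       ]
105 230 [ 81.03650042 -29.18029596  51.3       ]
105 225 [ 81.14001842 -29.92297864  56.3       ]
105 200 [ 81.65760841 -33.63639202  81.3       ]
```

Drawer front stands about 9 mm proud of the face by my measurement (nominal 11 when home), so it's home. Now measuring the tab at (463,120) in the wrist view.

Run:
```python
from h import *
c=vision.camera("wrist"); s=state(); print(s["ee_pos"])
print(intool(c,(463,120),209,s))
a=cv2.imread("pics/w21.png"); crop(a,400,70,140,90,5,"w21d.png")
```

```text
[441.86261424 -40.15732328 275.43194594]
[70.93685169 99.30366264 66.43194594]
```

View pics/w21d.png

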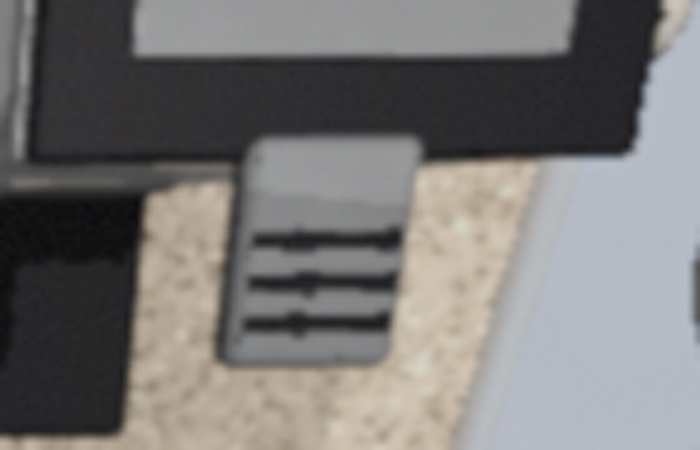

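Call:
{"method": "arm_command", "body": {
  "steps": [
    {"travel": [0.008,0.015,0],"yaw": 0,"gripper": 0.04},
    {"travel": [0.018,0.028,0],"yaw": 0,"gripper": 0.04},
    {"travel": [0.02,0.03,0],"yaw": 0,"gripper": 0.04},
    {"travel": [0.014,0.018,0.01],"yaw": 0,"gripper": 0.04},
    {"travel": [0.005,0.008,0.015],"yaw": 0,"gripper": 0.04},
    {"travel": [0,0,0],"yaw": 0,"gripper": 0.04},
    {"travel": [0,0,0],"yaw": 0,"gripper": 0.04},
    {"travel": [0,0,0],"yaw": 0,"gripper": 0.04}
  ]
}}

```text
t: 19.47
ee_pos: [519.9, -128.1, 251.3]
tool_rot: [-3.14, 0.001, 0.14]
wrist_force: [0.0, 0.3, -0.1]
width: 0.47
```

Run:
```python
from h import *
c,T,s=wrist(); print(s["t"],s["ee_pos"],s["tool_rot"],s["width"],s["wrist_force"]); cv2.imwrite("pics/w22.png",c["image"])
```

```text
19.4667 [ 519.87617285 -128.10351118  251.25028125] [-3.14024302e+00  1.15886264e-03  1.40223655e-01] 0.4695797407684839 [ 0.00728091  0.27015161 -0.12144605]
```

View pics/w22.png

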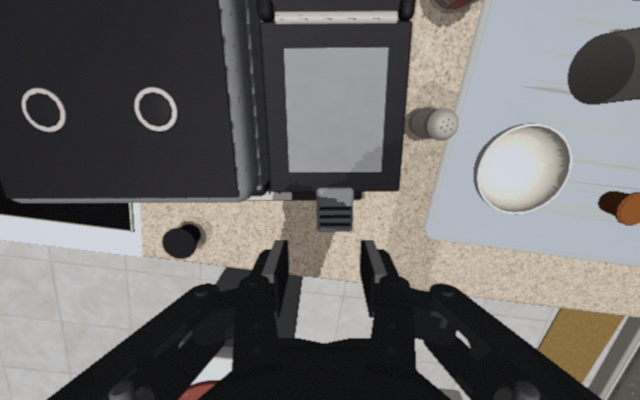

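Run:
```python
from h import *
c=vision.camera("wrist"); s=state(); print(s["ee_pos"])
s=dict(s);s["ee_pos"]=np.array([0,0,251.])
print(intool(c,(334.5,192),208,s),intool(c,(334,231),209,s),intool(c,(316,215),209,s),intool(c,(353,215),209,s),intool(c,(337,18),207,s))
```

```text
[ 520.2724066  -128.11429195  252.20049673]
[24.09868497  6.78000731 43.        ] [-4.59982342  6.6661196  42.        ] [ 7.62240579 -6.07973665 42.        ] [ 7.5826308  19.88855264 42.        ] [128.60664647   7.24642519  44.        ]
```

Call:
{"method": "arm_command", "body": {
  "steps": [
    {"travel": [0.003,0.0035,0.006],"yaw": 0,"gripper": 0.04},
    {"travel": [0.0027,0.0034,0.012],"yaw": 0,"gripper": 0.04},
    {"travel": [0,0,0.015],"yaw": 0,"gripper": 0.04},
    {"travel": [0,0,0.012],"yaw": 0,"gripper": 0.04},
    {"travel": [0,0,0.008],"yaw": 0,"gripper": 0.04},
    {"travel": [0,0,0.004],"yaw": 0,"gripper": 0.04},
    {"travel": [0,0,0],"yaw": 0,"gripper": 0.04},
    {"travel": [0,0,0],"yaw": 0,"gripper": 0.04}
  ]
}}

```text
t: 20.23
ee_pos: [527.3, -135.3, 194.9]
tool_rot: [3.141, -0.001, 0.139]
wrist_force: [-0.3, 0.0, 0.7]
width: 0.47
```

Run:
```python
from h import *
c,T,s=wrist(); print(s["t"],s["ee_pos"],s["tool_rot"],s["width"],s["wrist_force"]); crop(c["image"],220,130,200,150,4,"w23.png")
a=vision.camera("scene")["image"]; crop(a,270,130,90,80,8,"s23.png")
```

```text
20.2333 [ 527.31793979 -135.29115387  194.93630758] [ 3.14139228e+00 -8.23312342e-04  1.39116427e-01] 0.47027691399754235 [-0.25327465  0.01421276  0.72948665]
```

View pics/w23.png

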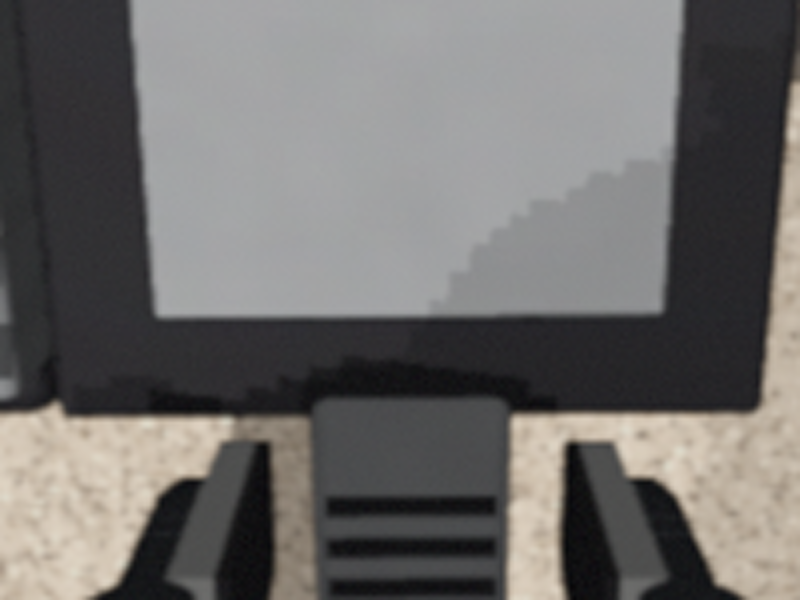

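View pics/s23.png

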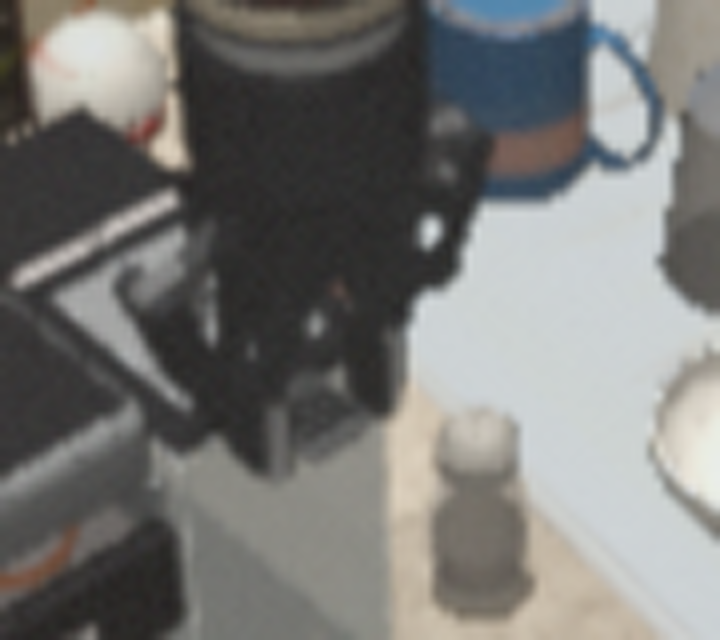

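Call:
{"method": "arm_command", "body": {
  "steps": [
    {"travel": [0,0,0],"yaw": 0,"gripper": 0.03},
    {"travel": [0,0,0],"yaw": 0,"gripper": 0.018},
    {"travel": [0,0,0],"yaw": 0,"gripper": 0.015},
    {"travel": [0,0,0],"yaw": 0,"gripper": 0.015},
    {"travel": [0,0,0],"yaw": 0,"gripper": 0.015},
    {"travel": [0,0,0],"yaw": 0,"gripper": 0.015}
  ]
}}

```text
t: 20.83
ee_pos: [527.3, -134.7, 195.0]
tool_rot: [-3.141, -0.001, 0.139]
wrist_force: [-1.0, 2.9, 3.9]
width: 0.283
```

Call:
{"method": "arm_command", "body": {
  "steps": [
    {"travel": [0.0005,0,-0.0109],"yaw": 0,"gripper": 0.015},
    {"travel": [0.0014,0,-0.0108],"yaw": 0,"gripper": 0.015},
    {"travel": [0.0024,0,-0.0106],"yaw": 0,"gripper": 0.015},
    {"travel": [0.0033,0,-0.0104],"yaw": 0,"gripper": 0.015},
    {"travel": [0,0,0],"yaw": 0,"gripper": 0.015}
  ]
}}

```text
t: 21.25
ee_pos: [536.6, -133.3, 237.5]
tool_rot: [-3.141, -0.004, 0.141]
wrist_force: [5.6, 2.9, -7.2]
width: 0.283
```

Run:
```python
from h import *
c,T,s=wrist(); print(s["t"],s["ee_pos"],s["tool_rot"],s["width"],s["wrist_force"]); crop(c["image"],160,60,320,240,2.5,"w24.png")
```

```text
21.25 [ 536.551137   -133.28629815  237.45023006] [-3.1413376  -0.00364585  0.14136609] 0.2826843542864342 [ 5.56404347  2.89567722 -7.17101225]
```

View pics/w24.png

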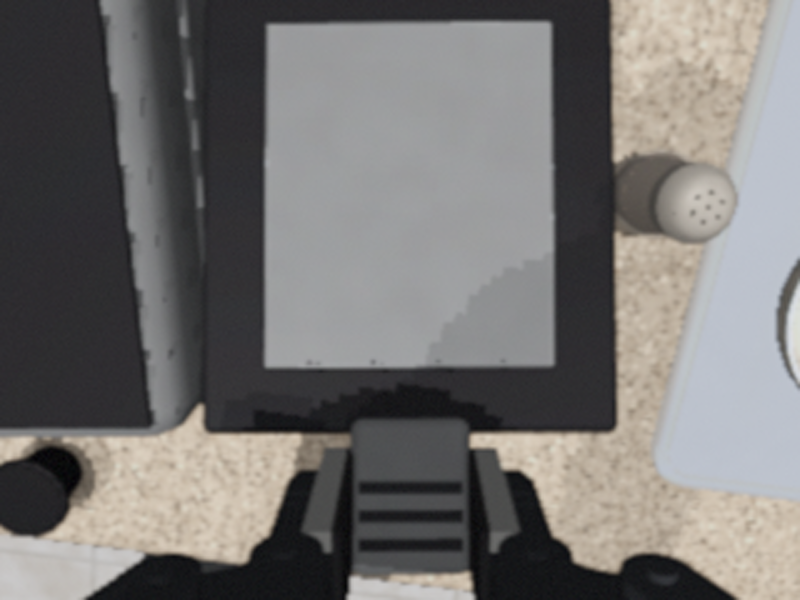

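Flap is rising with small forces. Continuing the arc.

Call:
{"method": "arm_command", "body": {
  "steps": [
    {"travel": [0.0042,0,-0.0101],"yaw": 0,"gripper": 0.015},
    {"travel": [0.005,0,-0.0097],"yaw": 0,"gripper": 0.015},
    {"travel": [0.0059,0,-0.0092],"yaw": 0,"gripper": 0.015},
    {"travel": [0.0066,0,-0.0087],"yaw": 0,"gripper": 0.015},
    {"travel": [0,0,0],"yaw": 0,"gripper": 0.015}
  ]
}}

```text
t: 21.72
ee_pos: [557.7, -130.2, 273.3]
tool_rot: [-3.14, -0.001, 0.141]
wrist_force: [5.5, 1.5, -9.6]
width: 0.28
```

Call:
{"method": "arm_command", "body": {
  "steps": [
    {"travel": [0.0074,0,-0.008],"yaw": 0,"gripper": 0.015},
    {"travel": [0.008,0,-0.0074],"yaw": 0,"gripper": 0.015},
    {"travel": [0,0,0],"yaw": 0,"gripper": 0.015}
  ]
}}

```text
t: 21.97
ee_pos: [572.0, -128.1, 287.4]
tool_rot: [-3.139, 0.002, 0.14]
wrist_force: [3.8, 1.2, -12.1]
width: 0.281
```

Run:
```python
from h import *
c,T,s=wrist(); print(s["t"],s["ee_pos"],s["tool_rot"],s["width"],s["wrist_force"]); crop(c["image"],160,60,320,240,2.5,"w25.png")
a=vision.camera("scene")["image"]; crop(a,250,90,120,100,6,"s25.png")
```

```text
21.9667 [ 571.95345018 -128.12619406  287.41087674] [-3.13941115e+00  2.27433630e-03  1.40389313e-01] 0.28063780924336373 [  3.76499304   1.15631063 -12.09508621]
```

View pics/w25.png

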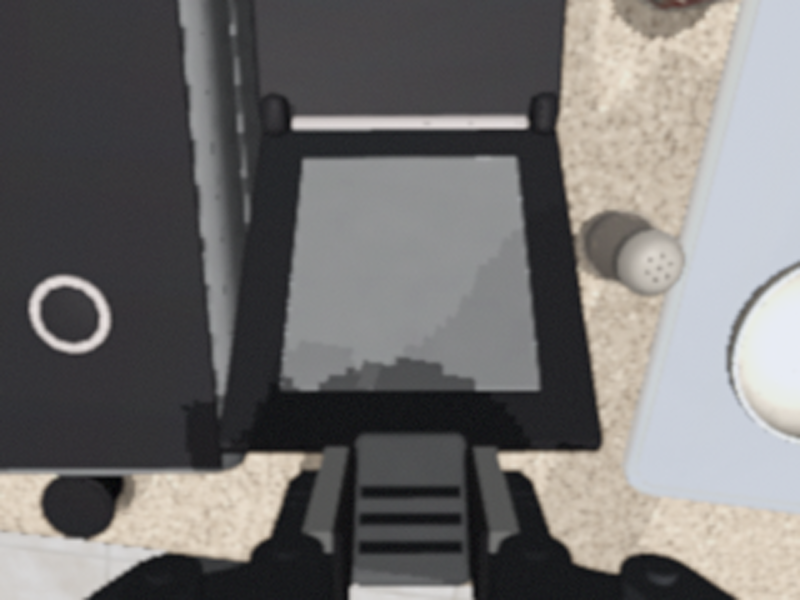

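View pics/s25.png

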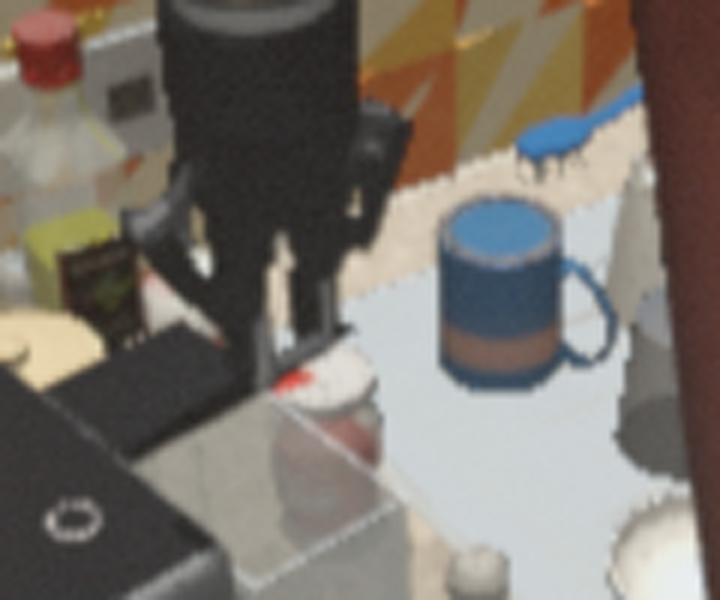

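Call:
{"method": "arm_command", "body": {
  "steps": [
    {"travel": [0.0087,0,-0.0066],"yaw": 0,"gripper": 0.015},
    {"travel": [0.0092,0,-0.0059],"yaw": 0,"gripper": 0.015},
    {"travel": [0,0,0],"yaw": 0,"gripper": 0.015},
    {"travel": [0,0,0],"yaw": 0,"gripper": 0.015},
    {"travel": [0,0,0],"yaw": 0,"gripper": 0.015}
  ]
}}

```text
t: 22.48
ee_pos: [588.2, -125.8, 299.3]
tool_rot: [-3.138, 0.003, 0.138]
wrist_force: [6.1, 3.3, -17.5]
width: 0.277
```

Run:
```python
from h import *
c,T,s=wrist(); print(s["t"],s["ee_pos"],s["tool_rot"],s["width"],s["wrist_force"]); cv2.imwrite("pics/w26.png",c["image"])
a=vision.camera("scene")["image"]; cv2.imwrite("pics/s26f.png",a); crop(a,250,90,120,100,6,"s26.png")
a=vision.camera("top")["image"]; crop(a,225,125,160,120,5,"t26.png")
```

```text
22.4833 [ 588.19401806 -125.81247294  299.346904  ] [-3.13849172  0.00327375  0.13841706] 0.27722268049233484 [  6.07067842   3.27728415 -17.52048253]
```

View pics/w26.png

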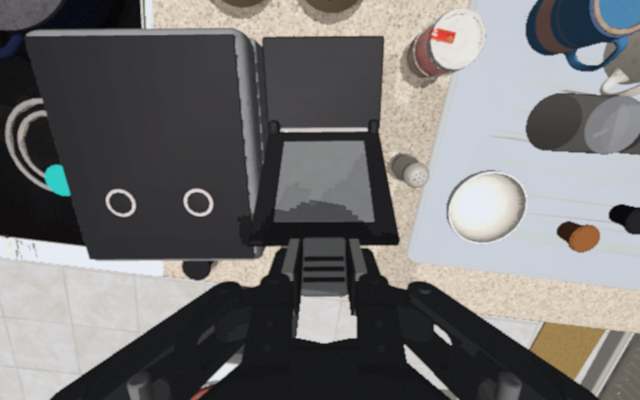

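View pics/s26.png

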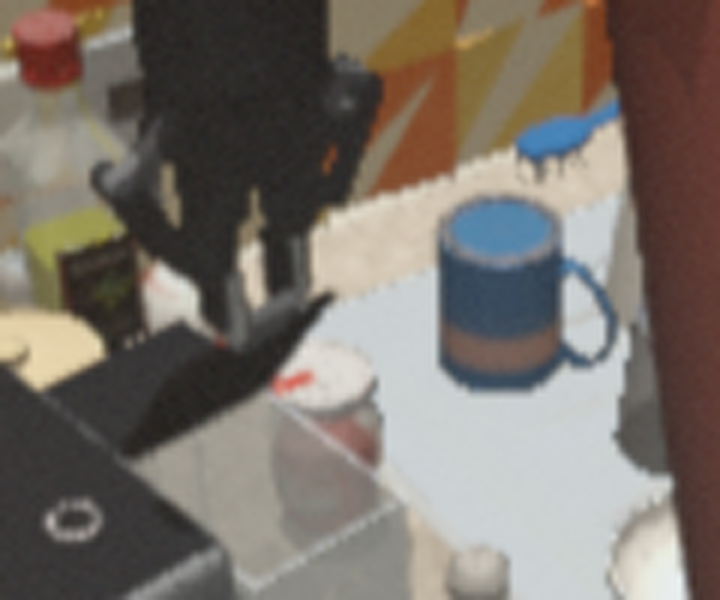

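View pics/s26f.png

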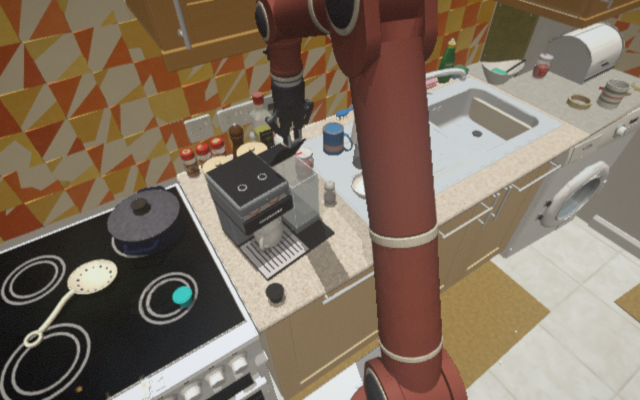

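Run:
```python
from h import *
a=cv2.imread("pics/w26.png"); crop(a,235,110,180,150,4,"w26c.png")
c=vision.camera("wrist"); s=state(); print(s["ee_pos"],s["wrist_force"])
H=c["hand_eye"]
# predict front corners for angles: hinge from earlier: tool x 128.6,y7.2 at TCP(520,-128,~251) ; after +5.7,+6.9 -> hinge at (122.9,0.3) rel. grasp start; z 205
s0=np.array([527.3,-135,195]); p=s["ee_pos"]; yw=.139
ex=np.array([np.cos(yw),np.sin(yw),0]); ey=np.array([np.sin(yw),-np.cos(yw),0])
hx=122.9-(p-s0)@ex; hy=.3-(p-s0)@ey
print(hx,hy)
for th in (50,55,60,65):
    t=np.radians(th)
    P=lambda r,y,n=0: proj(c,[hx-r*np.cos(t),hy+y,p[2]-205-r*np.sin(t)],H)
    print(th,P(0,-45),P(0,45),P(104,-45),P(104,45))
```

```text
[ 588.18931782 -125.81764572  299.37135262] [  6.45919682   3.60255703 -16.98796489]
61.32571579511549 0.9574036382821542
50 [270.92993102 131.43384591] [380.32671905 131.25061404] [254.10877088 250.31831254] [398.57234053 250.12659283]
55 [270.92993102 131.43384591] [380.32671905 131.25061404] [250.98990958 243.84365675] [401.86886583 243.64056251]
60 [270.92993102 131.43384591] [380.32671905 131.25061404] [247.80984882 235.55773166] [405.2250741  235.34202015]
65 [270.92993102 131.43384591] [380.32671905 131.25061404] [244.61763346 225.36533444] [408.58852853 225.13574656]
```

View pics/w26c.png

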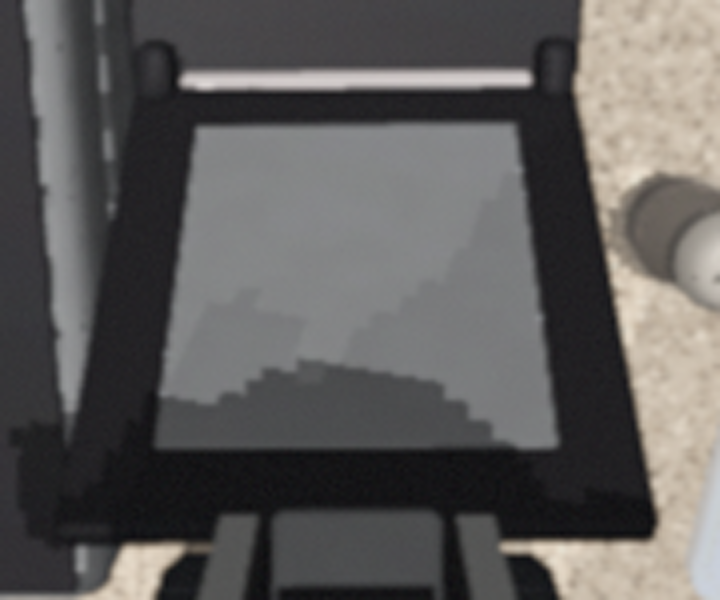

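Call:
{"method": "arm_command", "body": {
  "steps": [
    {"travel": [0.003,0,0],"yaw": 0,"gripper": 0.015},
    {"travel": [0.003,0,0],"yaw": 0,"gripper": 0.015},
    {"travel": [0.002,0,0],"yaw": 0,"gripper": 0.015},
    {"travel": [0,0,0],"yaw": 0,"gripper": 0.015},
    {"travel": [0,0,0],"yaw": 0,"gripper": 0.015},
    {"travel": [0,0,0],"yaw": 0,"gripper": 0.015}
  ]
}}

```text
t: 23.18
ee_pos: [596.4, -124.6, 303.3]
tool_rot: [-3.14, 0.001, 0.14]
wrist_force: [-2.7, 4.8, -5.2]
width: 0.272
```

Run:
```python
from h import *
c,T,s=wrist(); print(s["t"],s["ee_pos"],s["tool_rot"],s["width"],s["wrist_force"]); cv2.imwrite("pics/w27.png",c["image"]);crop(c["image"],235,110,180,150,4,"w27c.png")
a=vision.camera("scene")["image"]; crop(a,200,100,160,130,5,"s27.png")
H=c["hand_eye"]
s0=np.array([527.3,-135,195]); p=s["ee_pos"]; yw=.139
ex=np.array([np.cos(yw),np.sin(yw),0]); ey=np.array([np.sin(yw),-np.cos(yw),0])
hx=122.9-(p-s0)@ex; hy=.3-(p-s0)@ey
print(hx,hy,np.degrees(np.arctan2(p[2]-195,hx)),np.hypot(p[2]-195,hx))
for th in (50,55,60,65):
    t=np.radians(th)
    P=lambda r,y,n=0: np.round(proj(c,[hx-r*np.cos(t),hy+y,p[2]-205-r*np.sin(t)],H),1)
    print(th,P(0,-45),P(0,45),P(106,-45),P(106,45))
```

```text
23.1833 [ 596.39994378 -124.6371566   303.27049356] [-3.14036264e+00  5.04228990e-04  1.40477735e-01] 0.2718864720353237 [-2.68160213  4.81144129 -5.15200653]
53.0307208560867 0.9889015368944434 63.90445845975922 120.56018053576234
50 [272.4 141.2] [378.9 141. ] [256.2 262. ] [396.5 261.8]
55 [272.4 141.2] [378.9 141. ] [253.2 256.1] [399.7 255.9]
60 [272.4 141.2] [378.9 141. ] [250.1 248.4] [402.9 248.2]
65 [272.4 141.2] [378.9 141. ] [247.1 238.9] [406.1 238.7]
```

View pics/w27c.png

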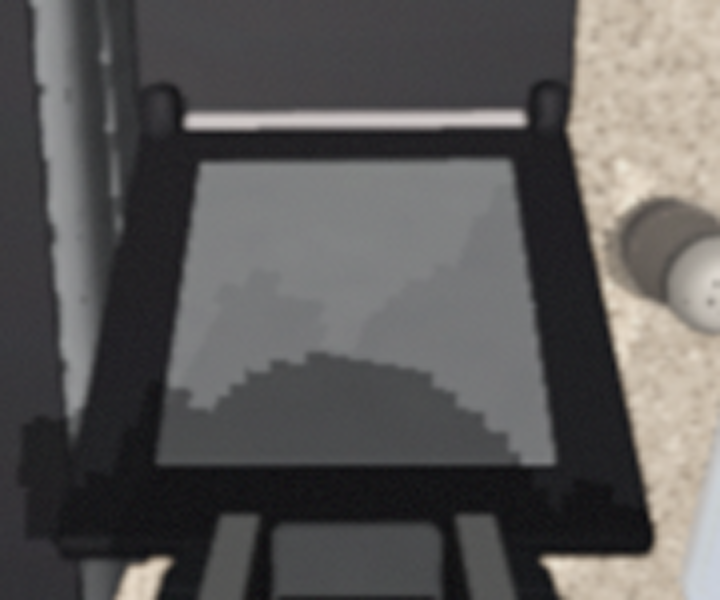

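View pics/s27.png

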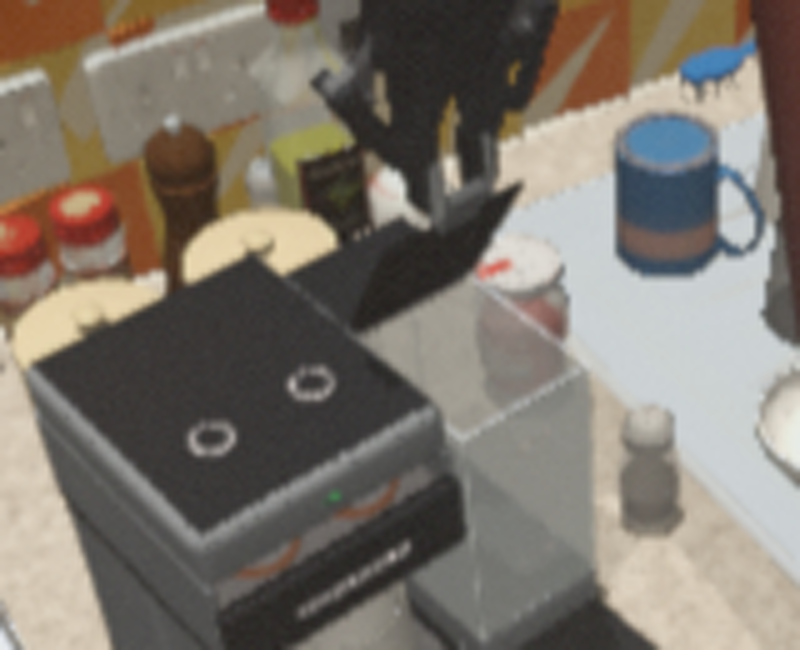

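Call:
{"method": "arm_command", "body": {
  "steps": [
    {"travel": [0,0,0],"yaw": 0,"gripper": 0.015},
    {"travel": [0,0,0],"yaw": 0,"gripper": 0.015},
    {"travel": [0,0,0],"yaw": 0,"gripper": 0.015},
    {"travel": [0,0,0],"yaw": 0,"gripper": 0.015},
    {"travel": [0,0,0],"yaw": 0,"gripper": 0.015},
    {"travel": [0,0,0],"yaw": 0,"gripper": 0.015}
  ]
}}

```text
t: 23.78
ee_pos: [596.4, -124.6, 303.3]
tool_rot: [-3.14, 0.0, 0.14]
wrist_force: [-2.7, 3.9, -5.0]
width: 0.274
```

Run:
```python
from h import *
c,T,s=wrist(); print(s["t"],s["ee_pos"],s["joint_velocities"].round(4),s["width"],s["wrist_force"]); crop(c["image"],235,110,180,150,4,"w28c.png")
a=vision.camera("scene")["image"]; crop(a,200,150,140,110,5,"s28.png")
t=vision.camera("top")["image"]; crop(t,225,125,160,120,5,"t28.png")
# plate position projection, bias measured earlier
```

```text
23.7833 [ 596.41419931 -124.62935458  303.3071859 ] [-0.0005 -0.0006  0.0003  0.0009  0.0007  0.0002  0.001 ] 0.2735086345231366 [-2.72445386  3.93160785 -5.01648855]
```

View pics/w28c.png

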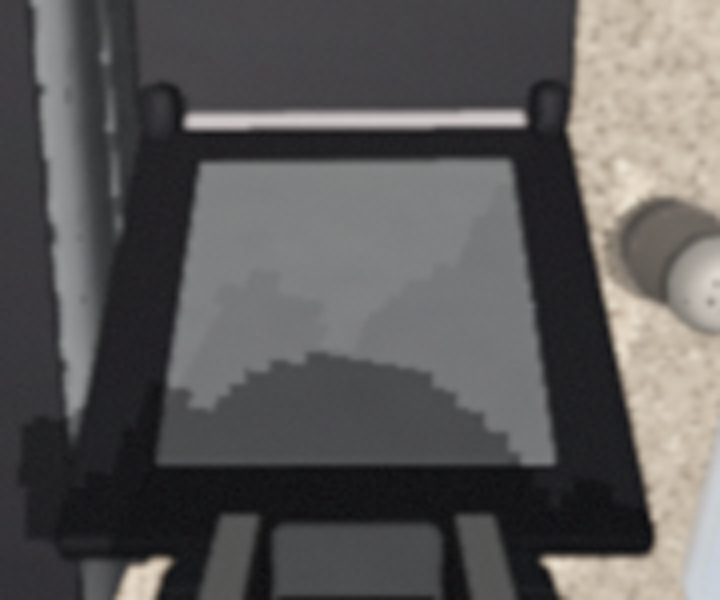

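View pics/s28.png

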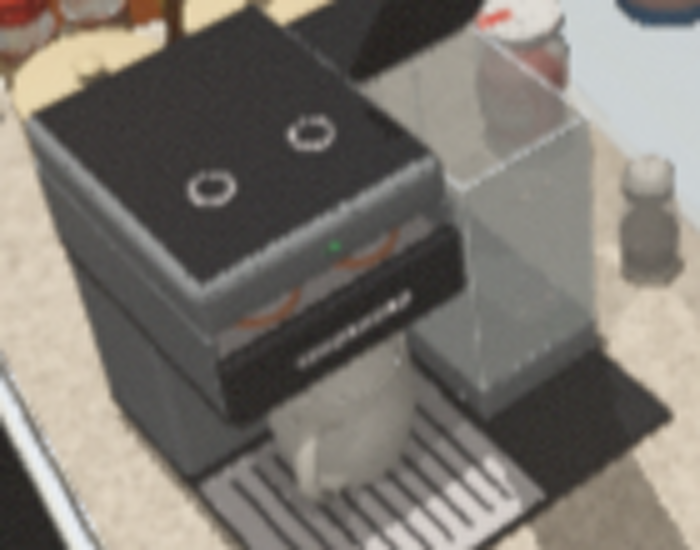

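View pics/t28.png

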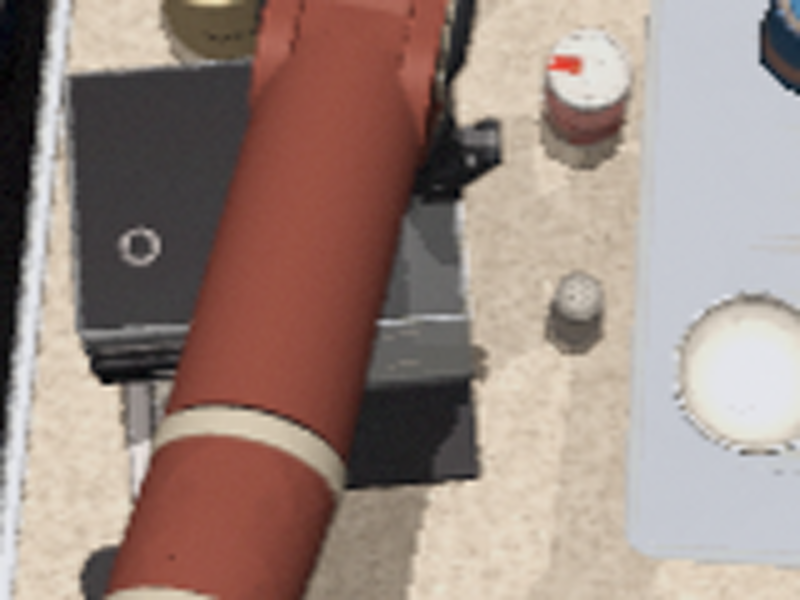

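Run:
```python
from h import *
p=[587.1,-48,0.1387]
def M(x,y,z):
    c,sn=np.cos(p[2]),np.sin(p[2]); return [p[0]+c*x-sn*y,p[1]+sn*x+c*y,z]
t=vision.camera("top"); s=vision.camera("scene")
for d in (0,3,6,10,90,95): print(d,np.round((proj(t,M(-67-d,122,186))-[225,125])*5),np.round((proj(t,M(-67-d,122,138))-[225,125])*5),np.round((proj(s,M(-67-d,122,138))-[200,150])*5),np.round((proj(s,M(-67-d,-26,186))-[200,150])*5))
crop(t["image"],230,180,50,40,14,"t29.png"); crop(s["image"],230,170,80,70,9,"s29.png")
```

```text
0 [ 86. 372.] [ 98. 387.] [242. 435.] [467. 229.]
3 [ 86. 376.] [ 98. 391.] [245. 438.] [471. 232.]
6 [ 86. 381.] [ 98. 396.] [248. 442.] [474. 235.]
10 [ 87. 387.] [ 98. 402.] [252. 446.] [479. 239.]
90 [ 92. 512.] [104. 523.] [344. 546.] [578. 325.]
95 [ 93. 520.] [104. 531.] [350. 553.] [584. 331.]
```

View pics/t29.png

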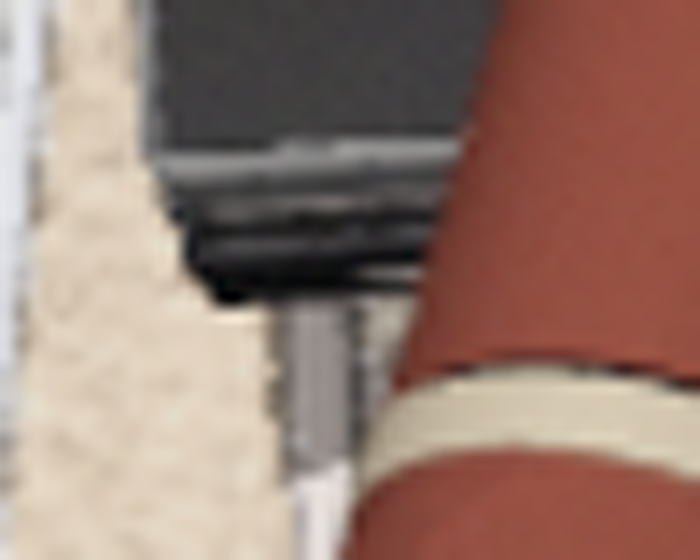

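View pics/s29.png

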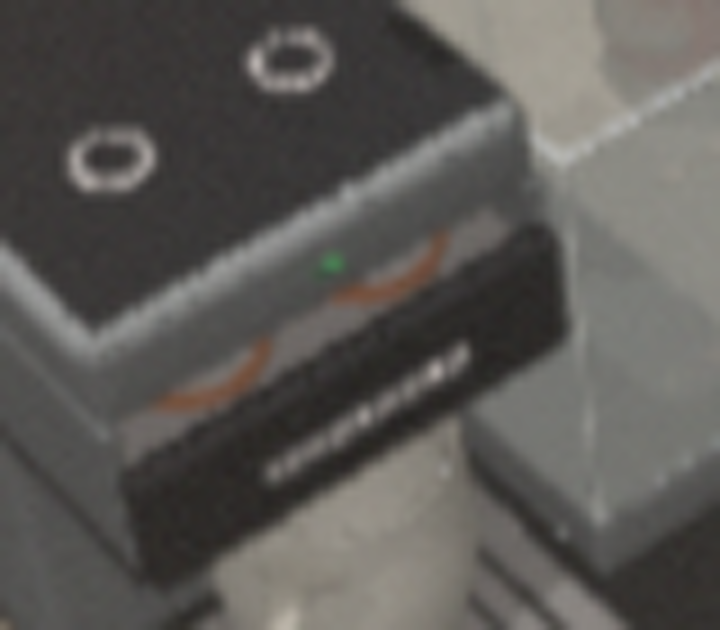

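All checks agree, so I'm handing in.

Run:
```python
from h import *
print(job.finish_job())
```

```text
the job is handed in; nothing more can be done
None
```

I put both copper capsules in the drawer bores, slid the drawer home and handed the job in with the gripper holding the water tank flap at about 60 degrees. It took about 24 s of the 72 s allowed, and the hand-in reported no verdict.

**What the last checks showed**
- **Capsules:** after each release, a full, flat copper rim showed on the drawer's steel top. With the drawer shut, both rims are still visible in the slot.
- **Drawer:** I pushed until the force rose sharply, reaching 13 N, and took that as the end stop. The front then measured about 9 mm proud of the head's face, against 11 mm expected. The scene and top views also fit a shut drawer within a few millimetres.
- **Flap:** the wrist picture gives 60 to 61 degrees. Working from the fingertip position gives about 64 degrees. Both are inside the 51 to 69 degree limits. The arm was still, and the gripper was closed on the tab with about 6 to 7 N at the wrist.
- **Mug and bowl:** the gripper stayed clear of both, and neither looks moved in the pictures. I did not measure their shift in millimetres.

**Checks that disagreed:** the two flap angles differ by about 4 degrees, and the drawer reading is 2 mm off nominal; I put both down to calibration error. Partway up, the flap pulled about 17 N on the wrist because my arc was slightly too wide. I shifted the tool to relieve it before handing in.

The first two move calls were refused for missing fields; the arm did not move for either.

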